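# Set up the brass rod in the V block

## Task

Pick the brass rod out of the wooden cradle without rolling any rod out of its notch, and lay it gently in the two V saddles of the blue V block, about a finger's width short of the red end stop; do not drop it. Let go, slide the rod along the V until its end touches the stop, then swing the keeper (the bar with the black pin) right across the rod to its limit and let go. Leave the copper and steel rods lying in their notches and everything else on the bench where it is.

Things in the scene. Friction and masses are not known exactly. Their poses are not given: they have to be found in the camera images.
- brass_rod: yellow brass rod, 18 mm diameter, 150 mm long, about 0.32 kg; it starts in one of the cradle's three notches, not always the same. Origin at its centre, y along its axis (it may be rolled about it). All three rods are alike but for colour.
- copper_rod: reddish copper rod, same size, in another notch: leave it. Origin at its centre, y along its axis.
- steel_rod: grey steel rod, same size, in another notch: leave it. Origin at its centre, y along its axis.
- cradle: fixed pale wooden cradle: base plate 200 (x) by 130 (y) by 10 mm with two upright notched boards, each 14 mm thick, centred 50 mm either side of the middle in y (86 mm clear between them), tops 46.5 mm high. Three shallow notches (7 mm deep, 24 mm wide) at x = -70, 0 and +70 mm hold the rods along y, rod axis 50 mm above the bench. A light side push rolls a rod out. Origin on the bench under its middle.
- vblock: fixed V block: blue base plate 12 mm thick, 130 mm (x from -45 to +85) by 200 mm (y from -104 to +96), with two dark steel V saddles (90 degree V, mouth 30 mm wide, 46 mm wide outside, 20 mm long along y, 52 mm high) centred at y = -52 and +52 mm, 84 mm clear between them. The rod lies along y over x = 0. The red end stop, 46 mm wide and 66 mm high, has its face at y = +75 mm. Origin on the bench, below the point home.
- home (a point): where the centre of the rod lies when it is seated in both saddles with its end against the stop: 50 mm above the bench over the V block's origin; axes as the V block's (y along the rod, pointing to the stop, z up).
- keeper (a joint): angle of the keeper, an aluminium swing bar 18 mm wide whose underside is 62 mm and top 70 mm above the bench (it clears a seated rod by 3 mm). 0: it points along the V block's -y, beside and parallel to the rod; it grows clockwise seen from above to 1.57 at its limit, where it lies straight across the rod pointing along the V block's -x. It can also go back to -0.5. It starts between -0.45 and 0.1; stiff enough to stay where it is left, about 0.5 N at the pin moves it.
- keeper_pin (a point): middle of the keeper's upright black pin, 16 mm diameter, from 70 to 112 mm above the bench (this point at 92 mm), 80 mm from the pivot axis; it moves with the keeper.
- keeper_pivot (a point): on the keeper's vertical pivot axis, 66 mm above the bench, at x = +60, y = -52 mm of the V block; a 24 mm disc and post stand here, up to 74 mm high.
- jar: bystander: small closed glass jar with green cap, 52 mm diameter, 55 mm high. Origin under its middle.
- pot: bystander: terracotta cup, 84 mm diameter, 75 mm high. Origin under its middle.
- box: bystander: small clear plastic box with white lid, 84 by 59 by 30 mm. Origin under its middle.
- hammer: bystander: hammer lying on the bench, 240 mm long. Handle to its own -x.
- bench_block: bystander: steel bench block on a black rubber foot, 76 by 76 by 22 mm. Origin under its middle.
Not all that is in view belongs to the job. Of the things like the copper_rod, leave any that is pink, purple or turquoise; of the rest the smaller one is meant.

How it is judged:
By the outcome, as a careful person would: the job done as asked, in the order asked, and still so for the second after the job is handed in, with the robot touching nothing.
It also fails if it takes over 62 s, if anything falls off the work surface, if the arm or the gripper's body presses on something with over 40 N, if the wrist force passes 120 N, or if a joint passes its speed limit or range.

## Robot

A 7-joint arm with a two-finger parallel gripper is mounted at the origin on the work surface. World frame = base frame: x ahead of the robot, y to its left, z up, the work surface at z = 0. Lengths are in m, angles in rad, forces in N, time in s.
With the tool pointing down it reaches from about 0.425 to 0.875 m from the base axis. Payload 4.7 kg.
Tool frame: the origin (TCP) lies on the centre line of the jaws, within the pads' length; the fingertips stand 8 mm ahead of it and the grasp point (between the pads) lies 11 mm behind it; z points along the fingers, y is the direction in which the jaws open and shut (so a half turn about z gives the same grasp; the last joint's range is limited). The gripper opens to 87 mm and grips with 3 to 60 N. Pads are 19 mm wide; open, the fingers measure 117 mm over their backs; the gripper's body (75 mm by 190 mm) begins 51 mm behind the grasp point.
Start: joints at [-1.331, 0.321, -0.07, 1.45, 0.023, 1.371, -0.057], TCP at [0.146, 0.634, 0.231] pointing down, gripper open.
Joint ranges: [-2.86, 2.86], [-0.3, 2.09], [-1.38, 1.24], [0.06, 2.45], [-1.56, 4.7], [0.09, 2.05], [-2.69, 2.69]. Speed limits (rad/s): [2.57, 2.57, 3.14, 3.14, 3.14, 3.14, 3.14].

## Interface

Orientations are given as a rotation vector (axis times angle).
In Python, from bench import status, optics, order gives the robot as it stands.
- The arm moves only by the tool step_arm, never from a script. Its argument "rows" is a list of rows, each a list of 3 entries, a list of its own where there are three numbers: the turn, a rotation vector about the tool's x, y, z in degrees, then the shift along the tool's x, y, z in mm, then the finger opening in mm, from 0 to 87. A call has 1 to 12 rows; each row shifts and turns the pose as measured when the row begins, along the tool's axes as they then stand; what a row does not reach is not made up. A row lasts 1/12 s, in which the tool goes at most 41.7 mm and 7.16 degrees, less where a joint would pass 70% of its speed; a pose out of reach is approached as far as the arm can. A call is refused whole if a number of a shift passes 41.7 or a number of a turn 7.16, either way. A call with a gripper value outside its range is refused whole. The fingers move at their own pace and stop on an object; "grip_force" is the grip in N (left out, the last holds). Time passes only in rows, so rows that do not move let the fingers close. It gives the time, the measured TCP pose, the force and the opening at its end, in the units of the state.
- status.get_state(): the state, without advancing time (a new reading comes with each control period).
- optics.get_image(name): name is "side" or "top"; returns a dict with "frame" (384x512x3 uint8, red, green, blue), "range_z" (384x512 float32, m along the optical axis (not along the pixel's ray), 0 where there is no reading), "K" (3x3 intrinsics, pixels), "k1" (the pictures are not rectified: a ray, as slopes to the right and down, at radius r is drawn at 1 + k1 r^2 times it, then the intrinsics apply), "R" (3x3) and "t" (3): a world point X has camera coordinates R X + t. Camera axes: x right, y down, z forward; pixel columns grow to the right and rows downward; lengths in m; the calibration is good to about 2 mm. A picture is of the moment at which its call begins.
- order.close_job(): hands the job in, once; it reports no verdict.
The state is a dict: "time": time; "joint_positions": joint angles; "qd": joint speeds; "joint_torque": joint torques, N m; "position": TCP position; "tool_rot": TCP orientation; "ft_force": force on the tool from outside, world axes, zero at the start; "torque": the same for the moment, N m; "grip_width": opening from 0.0 (shut) to 1.0 (fully open).
Only numpy, scipy, OpenCV 4.12 (cv2) and the standard library are available. Lean on these libraries where they do the work, as an engineer would, in place of code of your own. Each camera call takes 0.05 s, during which the arm holds its last target.

## Working session

There is one attempt and no reset: what is moved stays moved. The work goes in short steps, Python scripts to look and compute and a tool call to move; the robot and the scene stay as the last step left them, time stands still between calls to the robot, and variables do not carry over. Pictures are saved under pics/ and viewed, and the job is handed in when it is done.

Besides the shell and the picture viewer there is one more tool, called after "Request:" as a command line: name --argument value ..., lists and objects as JSON in quotes. step_arm: Moves the arm, as the interface text tells. Its arguments: {"type":"object","properties":{"rows":{"type":"array"},"grip_force":{"type":"number"}},"required":["rows"]}

```bash
ls; mkdir -p pics; python3 - <<'E'
from bench import status, optics
import cv2,numpy as np,pickle
s=status.get_state();print(s)
for n in("side","top"):
    d=optics.get_image(n);print(n,d["K"].tolist(),d["k1"],d["R"].tolist(),d["t"].tolist())
    pickle.dump(d,open(f"{n}0.pkl","wb"))
    cv2.imwrite(f"pics/{n}0.png",cv2.resize(d["frame"][:,:,::-1],(800,600),interpolation=cv2.INTER_CUBIC))
E
```

```text
pics
{'time': 0.0, 'joint_positions': array([-1.33089704,  0.32181834, -0.07004587,  1.45164177,  0.0226118 ,
        1.37077909, -0.05692159]), 'qd': array([ 0.00010629,  0.00046935,  0.00032648, -0.00013221, -0.00084264,
       -0.00172371,  0.00096338]), 'joint_torque': array([-5.38827971e-04, -4.91289425e+01, -4.04417356e-01, -3.12528098e+01,
       -6.39041117e-02,  4.39449248e-02,  1.57322074e-04]), 'position': array([0.1454848 , 0.63297914, 0.22948089]), 'tool_rot': array([-3.53962387e-01, -3.12149634e+00,  2.91886616e-03]), 'ft_force': array([ 1.71170338, -1.25307157, -0.091361  ]), 'torque': array([0.00179739, 0.0072336 , 0.00308062]), 'grip_width': 0.999578034013812}
side [[431.1801654729625, 0.0, 255.25757589882707], [0.0, 431.1801654729625, 187.14134325948956], [0.0, 0.0, 1.0]] -0.09067459373771919 [[-0.9125659889076454, -0.4088374017691374, 0.008677257842886959], [-0.30639618583322287, 0.6695459738443401, -0.6766310414219016], [0.2708222538785617, -0.6201291541473396, -0.7362711042684216]] [0.48237789553228005, 0.2459930845915914, 1.2203495550229317]
top [[482.75989257151997, 0.0, 256.2138817165159], [0.0, 482.75989257151997, 192.10353073754152], [0.0, 0.0, 1.0]] 0.054903352285336965 [[0.027677802110590663, -0.9995826024291911, -0.008280108164294888], [-0.9931002741619899, -0.026552139200743764, -0.11422271824486015], [0.11395518737515797, 0.011384411480167172, -0.9934206613743962]] [-0.06425866863516334, 0.5397792209332056, 1.506441965795854]
```

View pics/side0.png

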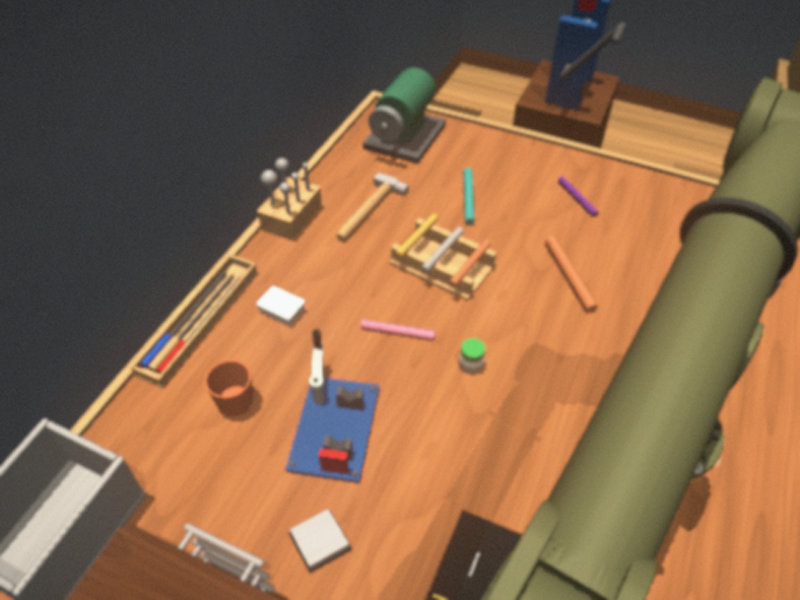

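View pics/top0.png

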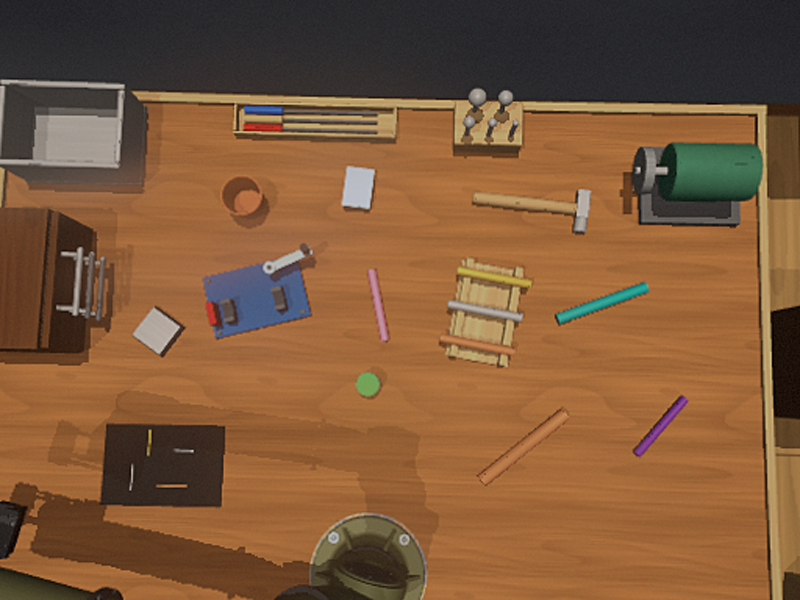

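The side view shows the cradle at (443,257), holding yellow, grey and reddish rods, and the V block at (335,425). In the top view the cradle is at (485,312) and the V block at (257,300). Its stop is to the left at (211,313), and the keeper's pivot is at (268,267) with its pin near (306,250).

What could be taken for the brass rod (top-view pixels):
- the yellow rod in the cradle's upper notch (494,277)
- the reddish rod in the cradle (477,345)
- the big orange rod outside the cradle (522,445)
- a tiny yellow item on the black mat (149,442)

I choose (494,277), as it is yellow and lies in a notch. I'll check it in a crop.

```bash
cat > h.py <<'E'
import numpy as np,cv2,pickle
def dist(d): return np.array([d["k1"],0,0,0,0],float)
def ray(d,uv):
    # k1 drawn = (1+k1 r^2)*ray -> opencv model
    p=cv2.undistortPoints(np.array(uv,float).reshape(-1,1,2),d["K"],dist(d)).reshape(-1,2)
    v=np.c_[p,np.ones(len(p))]@d["R"]      # R^T v
    c=-d["R"].T@d["t"]
    return c,v
def onplane(d,uv,z):
    c,v=ray(d,uv); return c+v*((z-c[2])/v[:,2])[:,None]
def bydepth(d,uv):
    c,v=ray(d,uv); uv=np.round(np.array(uv)).astype(int).reshape(-1,2)
    return c+v*d["range_z"][uv[:,1],uv[:,0]][:,None]
def proj(d,X):
    rv=cv2.Rodrigues(d["R"])[0]
    return cv2.projectPoints(np.array(X,float).reshape(-1,1,3),rv,d["t"],d["K"],dist(d))[0].reshape(-1,2)
def tri(d1,u1,d2,u2):
    c1,v1=ray(d1,[u1]);c2,v2=ray(d2,[u2]);v1=v1[0];v2=v2[0]
    s=np.linalg.lstsq(np.c_[v1,-v2],c2-c1,rcond=None)[0]
    a=c1+s[0]*v1;b=c2+s[1]*v2
    return (a+b)/2,np.linalg.norm(a-b)
E
python3 - <<'E'
import pickle,cv2,numpy as np
from h import *
t=pickle.load(open("top0.pkl","rb"));s=pickle.load(open("side0.pkl","rb"))
a=cv2.resize(t["frame"][160:240,275:350,::-1],(400,427),interpolation=cv2.INTER_CUBIC)
b=cv2.resize(t["frame"][150:225,122:212,::-1],(400,333),interpolation=cv2.INTER_CUBIC)
b=cv2.copyMakeBorder(b,0,94,0,0,0)
cv2.imwrite("pics/crop1.png",np.hstack([a,b]))
a=cv2.resize(s["frame"][130:195,245:325,::-1],(400,325),interpolation=cv2.INTER_CUBIC)
b=cv2.resize(s["frame"][205:310,175:255,::-1],(400,525),interpolation=cv2.INTER_CUBIC)
a=cv2.copyMakeBorder(a,0,200,0,0,0)
cv2.imwrite("pics/crop2.png",np.hstack([a,b]))
# depth near yellow rod etc
for n,d in(("top",t),("side",s)):
    hsv=cv2.cvtColor(d["frame"],cv2.COLOR_RGB2HSV)
    for nm,lo,hi in(("yel",(20,150,120),(32,255,255)),("red",(0,200,100),(4,255,255)),("blue",(105,120,60),(125,255,255)),("green",(50,150,80),(70,255,255))):
        m=cv2.inRange(hsv,lo,hi)
        k,l,st,c=cv2.connectedComponentsWithStats(m)
        for i in range(1,k):
            if st[i,4]>25: print(n,nm,st[i].tolist(),c[i].round(1),bydepth(d,c[i])[0].round(3))
E
```

```text
top yel [293, 171, 47, 13, 171] [318.8 177.4] [ 0.59  -0.244  0.059]
top red [156, 79, 24, 5, 82] [167.3  81.4] [0.901 0.252 0.02 ]
top blue [156, 68, 25, 5, 120] [168.5  69.9] [0.935 0.248 0.031]
top blue [178, 182, 20, 24, 59] [191.1 197.4] [0.521 0.16  0.01 ]
side yel [259, 137, 20, 22, 46] [267.7 148.2] [ 0.589 -0.239  0.058]
side blue [359, 10, 25, 10, 145] [371.1  13.9] [ 0.442 -0.982  0.259]
side blue [91, 214, 17, 20, 78] [ 98.9 223.7] [0.938 0.253 0.025]
side blue [211, 268, 10, 12, 44] [216.2 274.1] [0.535 0.254 0.014]
side blue [198, 276, 8, 8, 27] [202.4 280.6] [0.559 0.289 0.016]
```

View pics/crop1.png

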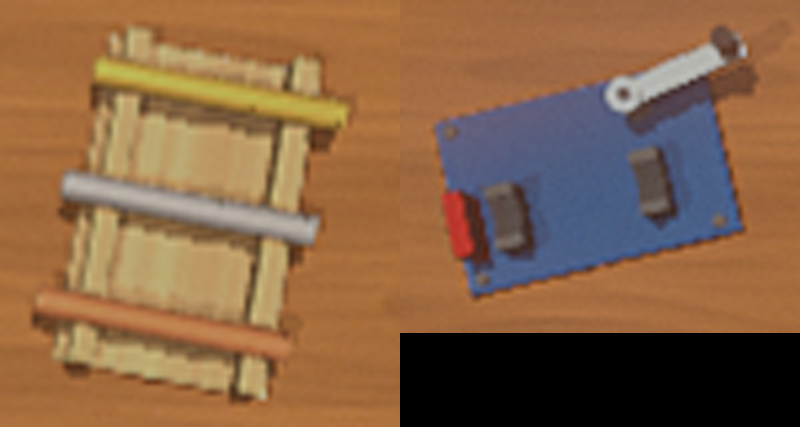

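View pics/crop2.png

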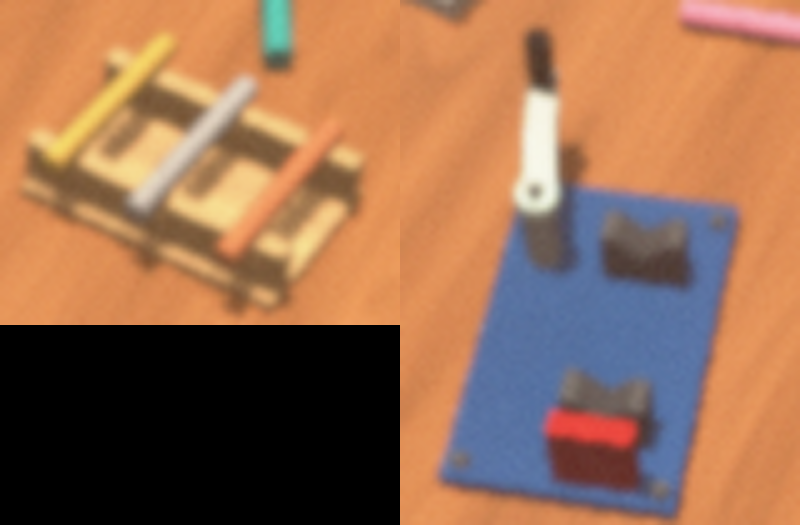

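```bash
cat > m.py <<'E'
from h import *
t=pickle.load(open("top0.pkl","rb"));s=pickle.load(open("side0.pkl","rb"))
def mask(d,lo,hi,box):
    hsv=cv2.cvtColor(d["frame"],cv2.COLOR_RGB2HSV);m=cv2.inRange(hsv,lo,hi)
    o=np.zeros_like(m);x0,y0,x1,y1=box;o[y0:y1,x0:x1]=m[y0:y1,x0:x1];return o
# brass rod
for n,d,box in(("top",t,(285,165,345,190)),("side",s,(250,130,285,165))):
    m=mask(d,(18,90,60),(34,255,255),box) if n=="top" else mask(d,(18,150,100),(34,255,255),box)
    P=bydepth(d,np.argwhere(m>0)[:,::-1]); P=P[(P[:,2]>.047)&(P[:,2]<.07)]
    c,v=None,None
    q=P[:,:2]-np.median(P[:,:2],0);vv=np.linalg.svd(q)[2][0];pr=q@vv
    print(n,"rod n",len(P),"z max",np.percentile(P[:,2],[50,90]),"dir",vv,"len",np.ptp(pr),"mid",np.median(P[:,:2],0)+vv*(pr.max()+pr.min())/2)
    r=cv2.fitLine(np.argwhere(m>0)[:,::-1].astype(np.float32),cv2.DIST_HUBER,0,.01,.01).ravel()
    px=np.argwhere(m>0)[:,::-1];a=(px-r[2:])@r[:2]
    e=np.array([r[2:]+r[:2]*a.min(),r[2:]+r[:2]*a.max()]);
    E=onplane(d,e,.055);print(n,"ends px",e.round(1).tolist(),E.round(4).tolist(),"mid",E.mean(0).round(4))
# vblock
for n,d,box in(("top",t,(125,160,205,220)),("side",s,(180,235,248,312))):
    m=mask(d,(100,80,30),(130,255,255),box)
    m=cv2.morphologyEx(m,cv2.MORPH_CLOSE,np.ones((9,9)))
    cs,_=cv2.findContours(m,0,2);c=max(cs,key=cv2.contourArea)
    W=onplane(d,c.reshape(-1,2),.012)
    r=cv2.minAreaRect((W[:,:2]*1000).astype(np.float32));print(n,"plate",r,cv2.boxPoints(r).round(1).tolist())
E
python3 m.py
```

```text
top rod n 300 z max [0.05638949 0.06090008] dir [-0.12160186 -0.99257896] len 0.1470300162156173 mid [ 0.58953443 -0.23554565]
top ends px [[291.6, 175.5], [339.2, 181.0]] [[0.594, -0.1595, 0.055], [0.5804, -0.3088, 0.055]] mid [ 0.5872 -0.2341  0.055 ]
side rod n 94 z max [0.05597149 0.05993451] dir [0.16656808 0.98602996] len 0.15602582904933884 mid [ 0.58713135 -0.23553505]
side ends px [[254.8, 162.8], [278.9, 137.8]] [[0.6015, -0.1581, 0.055], [0.5761, -0.3096, 0.055]] mid [ 0.5888 -0.2339  0.055 ]
top plate ((543.3878784179688, 248.34385681152344), (126.65848541259766, 197.2487030029297), 15.68200969696045) [[455.79998779296875, 326.20001220703125], [509.1000061035156, 136.3000030517578], [631.0, 170.5], [577.7000122070312, 360.3999938964844]]
side plate ((543.70703125, 251.3803253173828), (123.64014434814453, 193.66966247558594), 15.532365798950195) [[458.20001220703125, 328.1000061035156], [510.1000061035156, 141.5], [629.2000122070312, 174.60000610351562], [577.2999877929688, 361.20001220703125]]
```

```bash
cat > m2.py <<'E'
from m import *
import sys
def xy(P): return P[:,:2]
print("---")
# all pixel depth points near cradle / vblock from both views
def cloud(d):
    g=np.argwhere(d["range_z"]>0)[:,::-1]; return bydepth(d,g),d["frame"][g[:,1],g[:,0]]
for n,d in(("top",t),("side",s)):
    P,C=cloud(d)
    hsv=cv2.cvtColor(C[None],cv2.COLOR_RGB2HSV)[0].astype(int)
    # rods: z>.05 in cradle region
    for nm,sel in(("brass",(hsv[:,0]>=18)&(hsv[:,0]<34)&(hsv[:,1]>(130))),("steel",(hsv[:,1]<60)),("copper",(hsv[:,0]<13)&(hsv[:,1]>110))):
        k=sel&(P[:,2]>.052)&(P[:,2]<.066)&(abs(P[:,0]-.51)<.13)&(abs(P[:,1]+.23)<.1)
        Q=P[k,:2]
        if len(Q)<20: print(n,nm,len(Q));continue
        q=Q-Q.mean(0);v=np.linalg.svd(q)[2][0];v*=np.sign(v[1]);pr=q@v
        print(n,nm,len(Q),"yaw",np.degrees(np.arctan2(-v[0],v[1])).round(2),"mid",(Q.mean(0)+v*(pr.max()+pr.min())/2).round(4),"len",np.ptp(pr).round(3),"ztop",np.percentile(P[k,2],95).round(4))
    # vblock tops in local frame guess
    yaw=np.radians(15.6);h=np.array([.5231,.247])
    L=(P[:,:2]-h)@np.array([[np.cos(yaw),-np.sin(yaw)],[np.sin(yaw),np.cos(yaw)]])
    k=(abs(L[:,0])<.026)&(L[:,1]>.06)&(L[:,1]<.1)&(P[:,2]>.058)
    print(n,"stop top",len(L[k]),L[k].mean(0).round(4),np.ptp(L[k],axis=0).round(4),L[k].min(0).round(4),P[k,2].mean().round(4))
    for sg in(-1,1):
        k=(abs(L[:,0])<.035)&(abs(L[:,1]-sg*.052)<.018)&(P[:,2]>.042)&(P[:,2]<.058)&(hsv[:,1]<90)
        print(n,"saddle",sg,k.sum(),L[k].mean(0).round(4),L[k].min(0).round(4),L[k].max(0).round(4))
    k=(P[:,2]>.062)&(P[:,2]<.08)&(np.hypot(L[:,0]-.06,L[:,1]+.052)<.11)&(C.min(1)>130)&(L[:,0]>.03)
    Q=L[k];q=Q-Q.mean(0);v=np.linalg.svd(q)[2][0];v*=-np.sign(v[1])
    print(n,"keeper bar",k.sum(),Q.mean(0).round(4),"angle",np.arctan2(-v[0],-v[1]).round(3),P[k,2].mean().round(4))
    k=(P[:,2]>.09)&(P[:,2]<.125)&(np.hypot(L[:,0]-.06,L[:,1]+.052)<.11)
    print(n,"pin",k.sum(),L[k].mean(0).round(4),P[k,2].max().round(4))
E
python3 m2.py | sed '1,/---/d'
```

```text
top brass 218 yaw -9.15 mid [ 0.59   -0.2356] len 0.147 ztop 0.0628
top steel 224 yaw -9.46 mid [ 0.5227 -0.2185] len 0.148 ztop 0.0627
top copper 119 yaw -9.44 mid [ 0.4535 -0.2038] len 0.144 ztop 0.0618
top stop top 71 [0.     0.0829] [0.0457 0.0165] [-0.0221  0.0754] 0.0658
top saddle -1 69 [-0.0002 -0.0525] [-0.0222 -0.0621] [ 0.0222 -0.0427]
top saddle 1 79 [0.002  0.0533] [-0.0224  0.0433] [0.0244 0.0642]
top keeper bar 145 [ 0.0659 -0.0839] angle -0.184 0.0712
top pin 27 [ 0.0741 -0.1318] 0.1188
side brass 127 yaw -9.04 mid [ 0.5893 -0.2359] len 0.156 ztop 0.0613
side steel 124 yaw -9.47 mid [ 0.522  -0.2178] len 0.147 ztop 0.06
side copper 142 yaw -8.12 mid [ 0.4524 -0.204 ] len 0.146 ztop 0.0607
side stop top 112 [0.0018 0.0833] [0.0466 0.0175] [-0.021   0.0735] 0.0652
side saddle -1 107 [ 0.0021 -0.051 ] [-0.0219 -0.0658] [ 0.0245 -0.0408]
side saddle 1 100 [0.0021 0.052 ] [-0.0211  0.0398] [0.0253 0.0621]
side keeper bar 169 [ 0.0667 -0.0805] angle -0.182 0.0712
side pin 44 [ 0.0748 -0.1269] 0.1154
```

Request:
step_arm --rows '[[[0,0,3.6],[-41,-1.3,0],60],[[0,0,3.6],[-41,-1.3,0],60],[[0,0,3.6],[-41,-1.3,0],60],[[0,0,3.6],[-41,-1.3,0],60],[[0,0,3.6],[-41,-1.3,0],60],[[0,0,3.6],[-41,-1.3,0],60]]'

```text
time: 0.6
position: [0.3599, 0.5392, 0.2237]
tool_rot: [-0.913, -2.995, 0.01]
ft_force: [0.1, 0.5, -0.5]
grip_width: 0.704
```

Request:
step_arm --rows '[[[0,0,3.6],[-41,-1.5,-1],60],[[0,0,3.6],[-41,-1.5,-1],60],[[0,0,3.6],[-41,-1.5,-1],60],[[0,0,3.6],[-41,-1.5,-1],60],[[0,0,3.6],[-41,-1.5,-1],60],[[0,0,3.6],[-41,-1.5,-1],60],[[0,0,3.6],[-41,-1.5,-1],60],[[0,0,3.6],[-41,-1.5,-1],60],[[0,0,3.6],[-41,-1.5,-1],60],[[0,0,3.6],[-41,-1.5,-1],60],[[0,0,3.6],[-41,-1.5,-1],60],[[0,0,3.6],[-41,-1.5,-1],60]]'

```text
time: 1.6
position: [0.6261, 0.1309, 0.2266]
tool_rot: [-1.999, -2.413, 0.03]
ft_force: [1.0, 0.4, -0.4]
grip_width: 0.686
```

```bash
cat > plan.py <<'E'
import sys,numpy as np
from scipy.spatial.transform import Rotation as Ro
from bench import status
# usage: plan.py x y zTCP yaw_of_tool_y(deg)
def plan(x,y,z,yaw):
    s=status.get_state();R=Ro.from_rotvec(s["tool_rot"]);p=s["position"]
    a=np.radians(yaw);ty=np.array([np.cos(a),np.sin(a),0]);tz=np.array([0,0,-1.]);T=Ro.from_matrix(np.c_[np.cross(ty,tz),ty,tz])
    rv=(R.inv()*T).as_rotvec(degrees=True)
    d=(np.array([x,y,z])-p)*1000
    cy=R.as_matrix()[:,1]
    print("t",round(s["time"],2),"pos",p.round(4),"yaw now",np.degrees(np.arctan2(cy[1],cy[0])).round(2),"grip mm",round(87*s["grip_width"],1),"F",s["ft_force"].round(1),"q7",s["joint_positions"][6].round(2))
    print("turn deg",rv.round(2),"shift in current axes",R.inv().apply(d).round(1),"in target axes",T.inv().apply(d).round(1))
plan(*map(float,sys.argv[1:5]))
E
python3 plan.py .5895 -.2357 .13 -9.2
```

```text
t 1.6 pos [0.6261 0.1309 0.2266] yaw now 10.73 grip mm 59.7 F [ 1.   0.4 -0.4] q7 0.04
turn deg [-1.04  0.54 19.93] shift in current axes [-352.8 -102.4  100.8] in target axes [-367.8   22.5   96.6]
```

Request:
step_arm --rows '[[[-0.1,0,2],[-36,-8.5,0],50],[[-0.1,0,2],[-36,-7.5,0],50],[[-0.1,0,2],[-36.5,-6,0],50],[[-0.1,0,2],[-36.5,-5,0],50],[[-0.1,0,2],[-36.5,-4,0],50],[[-0.1,0,2],[-36.5,-3,0],50],[[-0.1,0,2],[-36.5,-2,0],50],[[-0.1,0,2],[-36.5,-1,0],50],[[-0.1,0,2],[-36.5,0,0],50],[[-0.1,0,2],[-36.5,1,0],50],[[0,0,0],[0,0,0],50]]'

```text
time: 2.52
position: [0.589, -0.2645, 0.2264]
tool_rot: [2.422, 1.988, -0.025]
ft_force: [-0.8, -1.2, 0.4]
grip_width: 0.577
```

```bash
python3 plan.py .5895 -.2357 .12 -9.2
```

```text
t 2.52 pos [ 0.589  -0.2645  0.2264] yaw now -11.24 grip mm 50.2 F [-0.8 -1.2  0.4] q7 0.34
turn deg [-0.22  1.02 -2.03] shift in current axes [ 30.2  -4.7 105.9] in target axes [ 28.5  -4.1 106.4]
```

Request:
step_arm --rows '[[[0,0.5,-1],[15,-2.3,26],50],[[0,0.5,-1],[14,-2.2,26],50],[[0,0,0],[0,0,26],50],[[0,0,0],[0,0,20],50],[[0,0,0],[0,0,0],50],[[0,0,0],[0,0,0],50]]'

```text
time: 3.02
position: [0.5868, -0.241, 0.1241]
tool_rot: [-2.401, -2.023, 0.007]
ft_force: [0.2, -0.1, 0.5]
grip_width: 0.575
```

```bash
python3 plan.py .5895 -.2357 .039 -9.2; python3 - <<'E'
from bench import optics
from h import *
for n,b in(("top",(150,230,265,360)),("side",(115,195,235,330))):
    d=optics.get_image(n);pickle.dump(d,open(f"{n}1.pkl","wb"))
    f=d["frame"][b[0]:b[1],b[2]:b[3],::-1];cv2.imwrite(f"pics/{n}1.png",cv2.resize(f,None,fx=6,fy=6,interpolation=cv2.INTER_CUBIC))
E
```

```text
t 3.02 pos [ 0.5868 -0.241   0.1241] yaw now -9.77 grip mm 50.0 F [ 0.2 -0.1  0.5] q7 0.37
turn deg [-0.25  0.11 -0.57] shift in current axes [ 5.8  2.1 85.1] in target axes [ 5.6  1.8 85.1]
```

View pics/side1.png

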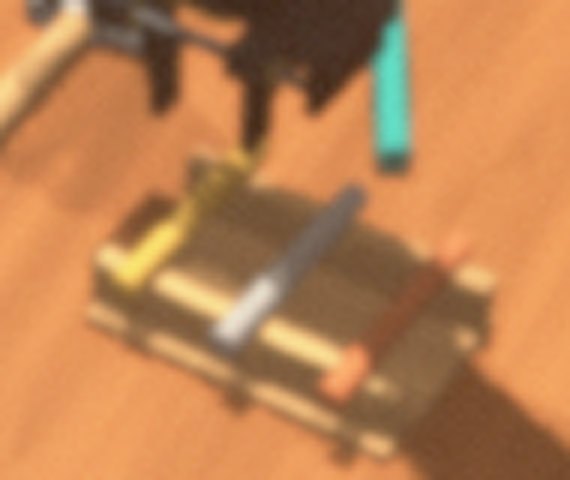

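The side crop shows the two fingers at about (165,90) and (255,130), straddling the brass rod, whose middle is near (190,220). The steel and copper rods are undisturbed.

Request:
step_arm --rows '[[[0,0,-0.5],[6,2,15],50],[[0,0,0],[0,0,18],50],[[0,0,0],[0,0,18],50],[[0,0,0],[0,0,10],50],[[0,0,0],[0,0,0],50],[[0,0,0],[0,0,0],50]]'

```text
time: 3.62
position: [0.5969, -0.235, 0.0667]
tool_rot: [2.382, 2.034, 0.008]
ft_force: [0.3, 0.4, 1.0]
grip_width: 0.578
```

```bash
python3 plan.py .5895 -.2357 .039 -9.2
```

```text
t 3.62 pos [ 0.5969 -0.235   0.0667] yaw now -9.03 grip mm 50.3 F [0.3 0.4 1. ] q7 0.4
turn deg [0.59 0.13 0.17] shift in current axes [-1.8 -7.5 27.7] in target axes [-1.8 -7.2 27.7]
```

Request:
step_arm --rows '[[[0,0,0],[-1,-6,6],50],[[0,0,0],[0,0,0],50],[[0,0,0],[0,0,0],50]]'

```text
time: 3.87
position: [0.5918, -0.2354, 0.0622]
tool_rot: [2.38, 2.033, 0.011]
ft_force: [0.2, 0.6, -1.0]
grip_width: 0.573
```

```bash
python3 plan.py .5895 -.2357 .039 -9.2;python3 - <<'E'
from bench import optics
from h import *
for n,b in(("top",(150,230,265,360)),("side",(115,195,235,330))):
    d=optics.get_image(n);pickle.dump(d,open(f"{n}1.pkl","wb"))
    f=d["frame"][b[0]:b[1],b[2]:b[3],::-1];cv2.imwrite(f"pics/{n}2.png",cv2.resize(f,None,fx=6,fy=6,interpolation=cv2.INTER_CUBIC))
E
python3 plan.py .5895 -.2357 .039 -9.2
```

```text
t 3.87 pos [ 0.5918 -0.2354  0.0622] yaw now -9.0 grip mm 49.8 F [ 0.2  0.6 -1. ] q7 0.4
turn deg [0.77 0.15 0.2 ] shift in current axes [-0.6 -2.5 23.2] in target axes [-0.7 -2.2 23.2]
t 3.97 pos [ 0.5916 -0.2355  0.0622] yaw now -9.01 grip mm 49.9 F [0.4 0.1 0.6] q7 0.4
turn deg [0.74 0.15 0.19] shift in current axes [-0.4 -2.3 23.1] in target axes [-0.5 -2.  23.2]
```

View pics/side2.png

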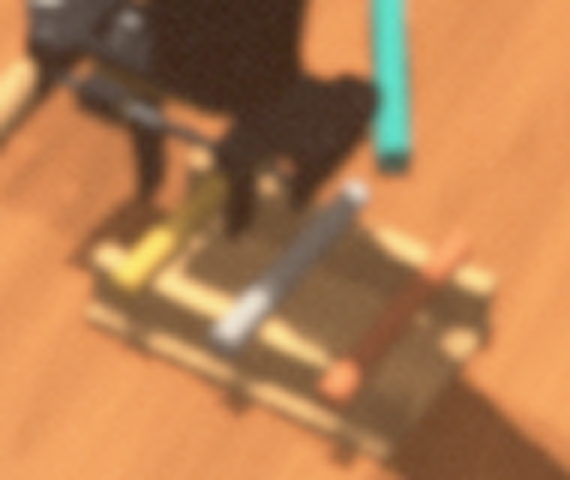

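The fingers, at (150,190) and (240,225), stand either side of the brass rod and clear of the steel rod. I'll finish the descent.

Request:
step_arm --rows '[[[0.7,0,0],[-0.5,-2.2,8],50],[[0,0,0],[0,0,8],50],[[0,0,0],[0,0,6],50],[[0,0,0],[0,0,0],50],[[0,0,0],[0,0,0],50]]'

```text
time: 4.38
position: [0.5899, -0.236, 0.0386]
tool_rot: [2.387, 2.038, -0.002]
ft_force: [0.7, -0.4, 0.3]
grip_width: 0.575
```

```bash
python3 plan.py .5895 -.2357 .039 -9.2
```

```text
t 4.38 pos [ 0.5899 -0.236   0.0386] yaw now -9.01 grip mm 50.0 F [ 0.7 -0.4  0.3] q7 0.41
turn deg [0.06 0.16 0.19] shift in current axes [ 0.3 -0.4 -0.4] in target axes [ 0.3 -0.4 -0.4]
```

Request:
step_arm --rows '[[[0,0,0],[0,0,0],30],[[0,0,0],[0,0,0],26],[[0,0,0],[0,0,0],23],[[0,0,0],[0,0,0],21],[[0,0,0],[0,0,0],21],[[0,0,0],[0,0,0],21]]' --grip_force 20

```text
time: 4.88
position: [0.5904, -0.2362, 0.0388]
tool_rot: [2.386, 2.038, -0.002]
ft_force: [1.3, 0.6, -0.6]
grip_width: 0.271
```

```bash
python3 plan.py .5895 -.2357 .039 -9.2;python3 - <<'E'
from bench import optics
from h import *
for n,b in(("top",(150,230,265,360)),("side",(115,195,235,330))):
    d=optics.get_image(n);pickle.dump(d,open(f"{n}1.pkl","wb"))
    f=d["frame"][b[0]:b[1],b[2]:b[3],::-1];cv2.imwrite(f"pics/{n}3.png",cv2.resize(f,None,fx=6,fy=6,interpolation=cv2.INTER_CUBIC))
E
```

```text
t 4.88 pos [ 0.5904 -0.2362  0.0388] yaw now -9.01 grip mm 23.5 F [ 1.3  0.6 -0.6] q7 0.41
turn deg [0.11 0.17 0.19] shift in current axes [ 0.3 -1.  -0.2] in target axes [ 0.3 -1.  -0.2]
```

View pics/side3.png

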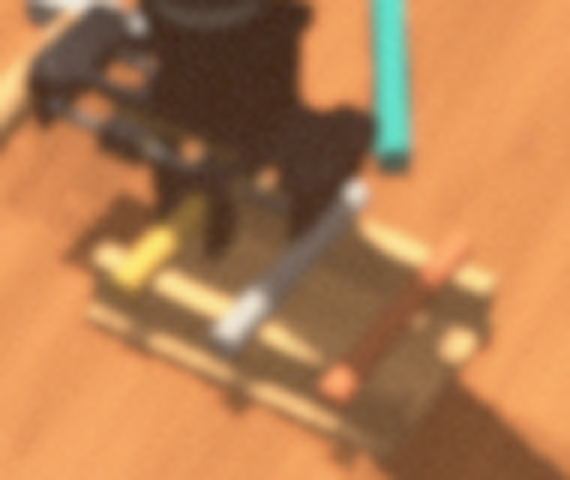

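Request:
step_arm --rows '[[[0,0,0],[0,0,0],18],[[0,0,0],[0,0,0],14],[[0,0,0],[0,0,0],10],[[0,0,0],[0,0,0],8],[[0,0,0],[0,0,0],8],[[0,0,0],[0,0,0],8]]' --grip_force 25

```text
time: 5.48
position: [0.5924, -0.2365, 0.0398]
tool_rot: [2.383, 2.036, 0.002]
ft_force: [1.4, 0.3, -0.9]
grip_width: 0.199
```

```bash
python3 plan.py .5895 -.2357 .039 -9.2;python3 - <<'E'
from bench import optics
from h import *
for n,b in(("top",(150,230,265,360)),("side",(115,195,235,330))):
    d=optics.get_image(n);pickle.dump(d,open(f"{n}1.pkl","wb"))
    f=d["frame"][b[0]:b[1],b[2]:b[3],::-1];cv2.imwrite(f"pics/{n}4.png",cv2.resize(f,None,fx=6,fy=6,interpolation=cv2.INTER_CUBIC))
E
```

```text
t 5.48 pos [ 0.5924 -0.2365  0.0398] yaw now -8.98 grip mm 17.3 F [ 1.4  0.3 -0.9] q7 0.41
turn deg [0.35 0.21 0.22] shift in current axes [ 0.3 -3.   0.8] in target axes [ 0.3 -3.   0.8]
```

View pics/side4.png

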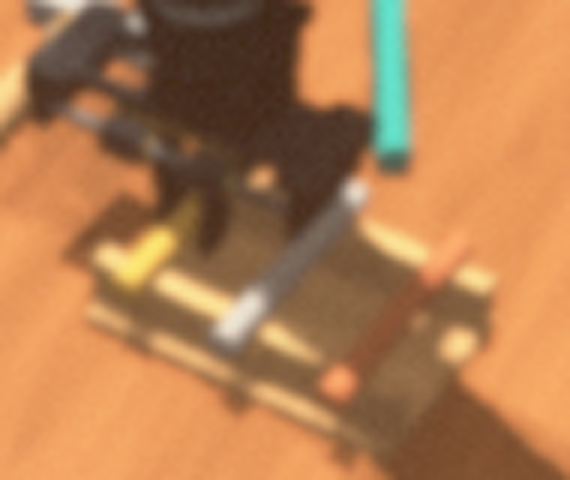

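The brass rod is held at a 17.3 mm opening, and the other rods have not moved. I'll lift straight up.

Request:
step_arm --rows '[[[0,0,0],[0,0,-4],8],[[0,0,0],[0,0,-10],8],[[0,0,0],[0,0,-18],8],[[0,0,0],[0,0,-24],8],[[0,0,0],[0,0,-24],8],[[0,0,0],[0,0,-20],8],[[0,0,0],[0,0,-8],8],[[0,0,0],[0,0,0],8]]'

```text
time: 6.25
position: [0.5841, -0.2344, 0.1496]
tool_rot: [-2.384, -2.033, 0.015]
ft_force: [0.7, 0.8, -2.6]
grip_width: 0.198
```

```bash
cat > snap.py <<'E'
from bench import optics
from h import *
import sys
k=sys.argv[1]
for n,b in(("top",tuple(map(int,sys.argv[2].split(",")))),("side",tuple(map(int,sys.argv[3].split(","))))):
    d=optics.get_image(n);pickle.dump(d,open(f"{n}{k}.pkl","wb"))
    f=d["frame"][b[0]:b[1],b[2]:b[3],::-1];z=min(800/f.shape[1],600/f.shape[0]);cv2.imwrite(f"pics/{n}{k}.png",cv2.resize(f,None,fx=z,fy=z,interpolation=cv2.INTER_CUBIC))
E
python3 snap.py 5 150,240,250,370 90,195,200,330
python3 plan.py .528 .232 .15 15.4
```

```text
t 6.35 pos [ 0.5833 -0.2341  0.1475] yaw now -9.09 grip mm 17.2 F [-0.1  1.  -2.8] q7 0.36
turn deg [ -0.88  -0.12 -24.49] shift in current axes [ 451.5 -128.3   -1.1] in target axes [464.   70.4  -2.5]
```

View pics/side5.png

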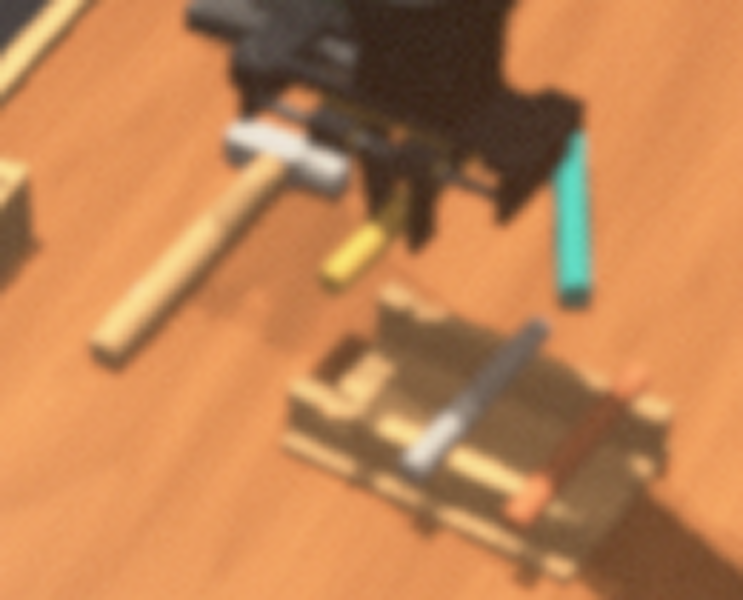

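The brass rod is in the jaws near (365,255). Its notch is empty, and the steel and copper rods are still in theirs. I'll move to above the V block.

Request:
step_arm --rows '[[[0,0,-1.9],[15,-4.3,0],8],[[0,0,-1.9],[25,-6.5,0],8],[[0,0,-1.9],[32,-7,0],8],[[0,0,-1.9],[34,-6.5,0],8],[[0,0,-1.9],[34,-5,0],8],[[0,0,-1.9],[34,-4,0],8],[[0,0,-1.9],[34,-3,0],8],[[0,0,-1.9],[34,-1.5,0],8],[[0,0,-1.9],[34,-0.5,0],8],[[0,0,-1.9],[34,0.5,0],8],[[0,0,-1.9],[34,1.5,0],8],[[0,0,-1.9],[34,3,0],8]]'

```text
time: 7.35
position: [0.5118, 0.1588, 0.1285]
tool_rot: [-1.893, -2.463, 0.056]
ft_force: [0.7, 0.2, -2.7]
grip_width: 0.193
```

Request:
step_arm --rows '[[[0,0,-1],[24,3,0],8],[[0,0,0],[12,2,0],8],[[0,0,0],[5,1,0],8],[[0,0,0],[0,0,0],8],[[0,0,0],[0,0,0],8]]'

```text
time: 7.77
position: [0.4965, 0.2122, 0.122]
tool_rot: [-1.838, -2.493, 0.069]
ft_force: [0.2, -0.1, -2.6]
grip_width: 0.199
```

```bash
python3 plan.py .528 .232 .15 15.4
```

```text
t 7.77 pos [0.4965 0.2122 0.122 ] yaw now 17.2 grip mm 17.3 F [ 0.2 -0.1 -2.6] q7 -0.07
turn deg [-3.54 -0.45  1.79] shift in current axes [  9.9  34.1 -30. ] in target axes [ 10.8  35.6 -28. ]
```

Request:
step_arm --rows '[[[-1.8,0,0.9],[5,16,-10],8],[[-1.8,0,0.9],[5,16,-10],8],[[0,0,0],[0,2,-5],8],[[0,0,0],[0,0,0],8],[[0,0,0],[0,0,0],8]]'

```text
time: 8.18
position: [0.5329, 0.2237, 0.1476]
tool_rot: [1.925, 2.482, 0.012]
ft_force: [0.2, 0.5, -2.5]
grip_width: 0.197
```

```bash
python3 plan.py .528 .232 .11 15.4; python3 snap.py 6 130,230,110,230 190,320,160,280;  python3 plan.py .528 .232 .11 15.4
```

```text
t 8.18 pos [0.5329 0.2237 0.1476] yaw now 14.42 grip mm 17.1 F [ 0.2  0.5 -2.5] q7 -0.12
turn deg [ 0.36 -0.22 -0.98] shift in current axes [ 9.1 -2.9 37.6] in target axes [ 9.3 -2.5 37.6]
t 8.28 pos [0.5324 0.2236 0.1472] yaw now 14.43 grip mm 17.3 F [-0.3 -0.4 -2.3] q7 -0.12
turn deg [ 0.32 -0.21 -0.97] shift in current axes [ 9.1 -2.4 37.2] in target axes [ 9.3 -2.1 37.2]
```

View pics/side6.png

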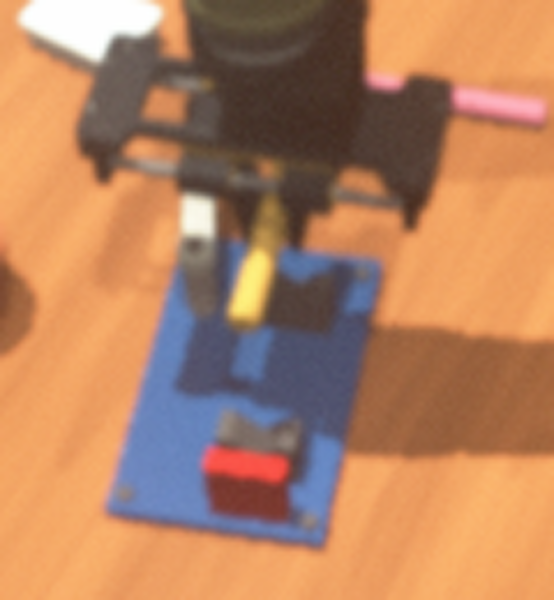

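View pics/top6.png

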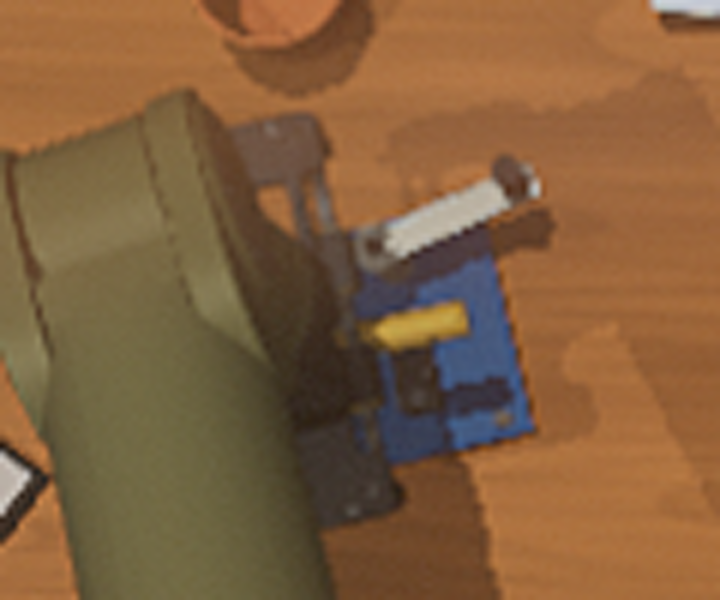

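```bash
cat > bias.py <<'E'
from h import *
import sys
k=sys.argv[1];tx,ty,tyaw=map(float,sys.argv[2:5]);zlo,zhi=map(float,sys.argv[5:7])
a=np.radians(15.4);A=np.array([[np.cos(a),-np.sin(a)],[np.sin(a),np.cos(a)]]);h=np.array([.5243,.2473])
T=(np.array([tx,ty])-h)@A;print("TCP local",T.round(4),"rel yaw",tyaw-15.4)
for n in("top","side"):
    d=pickle.load(open(f"{n}{k}.pkl","rb"))
    g=np.argwhere(d["range_z"]>0)[:,::-1];P=bydepth(d,g);C=d["frame"][g[:,1],g[:,0]]
    L=(P[:,:2]-h)@A;hs=cv2.cvtColor(C[None],cv2.COLOR_RGB2HSV)[0].astype(int)
    r=(hs[:,0]>=16)&(hs[:,0]<34)&(hs[:,1]>120)&(P[:,2]>zlo)&(P[:,2]<zhi)&(abs(L[:,0])<.05)&(abs(L[:,1])<.13)
    for sg in(-1,1):
        q=r&((L[:,1]-T[1])*sg>.02)
        if q.sum()<8: print(n,sg,"few",q.sum());continue
        Q=L[q];v=np.linalg.svd(Q-Q.mean(0))[2][0];v*=np.sign(v[1]);
        print(n,"rod side",sg,q.sum(),"mean",Q.mean(0).round(4),"yaw",np.degrees(np.arctan2(-v[0],v[1])).round(2),"ends y",Q[:,1].min().round(4),Q[:,1].max().round(4),"z95",np.percentile(P[q,2],95).round(4))
    for sg in(-1,1):
        q=(abs(L[:,0])<.035)&(abs(L[:,1]-sg*.052)<.018)&(P[:,2]>.042)&(P[:,2]<.058)&(hs[:,1]<90)
        if q.sum(): print(n,"saddle",sg,q.sum(),L[q].mean(0).round(4),L[q].min(0).round(4),L[q].max(0).round(4))
    q=(abs(L[:,0])<.026)&(L[:,1]>.06)&(L[:,1]<.1)&(P[:,2]>.060)&(P[:,2]<.07)
    if q.sum(): print(n,"stop",q.sum(),L[q].mean(0).round(4),L[q].min(0).round(4))
E
python3 bias.py 6 .5324 .2236 14.43 .13 .19; echo; python3 bias.py 0 .5324 .2236 14.43 .13 .19
```

```text
TCP local [ 0.0015 -0.025 ] rel yaw -0.9700000000000006
top rod side -1 91 mean [-0.0014 -0.0755] yaw -2.41 ends y -0.0995 -0.0498 z95 0.1696
top 1 few 0
top saddle -1 29 [-0.0117 -0.0509] [-0.0241 -0.0603] [ 0.0074 -0.0415]
side -1 few 3
side rod side 1 124 mean [0.0008 0.0261] yaw -2.24 ends y -0.0038 0.0504 z95 0.1691
side saddle -1 67 [-0.0067 -0.0517] [-0.0227 -0.0649] [ 0.0131 -0.0413]
side saddle 1 102 [0.0011 0.0523] [-0.0224  0.0415] [0.0242 0.0643]
side stop 102 [0.0005 0.083 ] [-0.022   0.0738]

TCP local [ 0.0015 -0.025 ] rel yaw -0.9700000000000006
top -1 few 0
top 1 few 0
top saddle -1 69 [-0.0013 -0.0525] [-0.0233 -0.0622] [ 0.0211 -0.0428]
top saddle 1 79 [0.0006 0.0533] [-0.0238  0.0433] [0.023  0.0643]
top stop 60 [-0.0023  0.083 ] [-0.0236  0.0754]
side -1 few 0
side 1 few 0
side saddle -1 107 [ 0.0011 -0.051 ] [-0.0229 -0.0657] [ 0.0235 -0.0408]
side saddle 1 100 [0.0007 0.052 ] [-0.0225  0.0399] [0.0239 0.0621]
side stop 104 [0.0004 0.083 ] [-0.0225  0.0736]
```

Request:
step_arm --rows '[[[0.3,-0.2,-1.4],[9,-2.2,15],8],[[0,0,0],[1,0,22],8],[[0,0,0],[0,0,22],8],[[0,0,0],[0,0,12],8],[[0,0,0],[0,0,0],8],[[0,0,0],[0,0,0],8]]'

```text
time: 8.78
position: [0.5233, 0.2341, 0.068]
tool_rot: [-1.884, -2.509, 0.008]
ft_force: [-0.0, 0.3, -2.1]
grip_width: 0.194
```

```bash
python3 plan.py .5302 .2334 .056 15.9
```

```text
t 8.78 pos [0.5233 0.2341 0.068 ] yaw now 16.21 grip mm 16.9 F [-0.   0.3 -2.1] q7 -0.09
turn deg [-0.36 -0.02  0.31] shift in current axes [-2.6  6.5 11.9] in target axes [-2.6  6.4 12. ]
```

Request:
step_arm --rows '[[[-0.3,0,0.3],[-2.5,6.2,2],8],[[0,0,0],[0,0,4],8],[[0,0,0],[0,0,2],8],[[0,0,0],[0,0,0],8],[[0,0,0],[0,0,0],8]]'

```text
time: 9.2
position: [0.531, 0.2345, 0.0602]
tool_rot: [-1.891, -2.508, -0.002]
ft_force: [0.4, -0.6, -2.5]
grip_width: 0.195
```

```bash
python3 plan.py .5302 .2334 .041 15.9;python3 snap.py 7 130,230,110,230 190,320,160,280; python3 bias.py 7 .5302 .2334 15.9 .05 .09
```

```text
t 9.2 pos [0.531  0.2345 0.0602] yaw now 15.98 grip mm 16.9 F [ 0.4 -0.6 -2.5] q7 -0.09
turn deg [ 0.05 -0.06  0.08] shift in current axes [-0.9 -1.1 19.2] in target axes [-0.8 -1.1 19.2]
TCP local [ 0.002 -0.015] rel yaw 0.5
top rod side -1 84 mean [ 0.0013 -0.0637] yaw -3.19 ends y -0.0876 -0.0386 z95 0.0824
top 1 few 0
top saddle -1 41 [-0.0071 -0.0526] [-0.023  -0.0624] [ 0.0219 -0.0426]
side -1 few 1
side rod side 1 132 mean [0.0012 0.0361] yaw -0.57 ends y 0.005 0.063 z95 0.0826
side saddle 1 85 [-0.0005  0.053 ] [-0.0222  0.04  ] [0.024  0.0631]
side stop 108 [0.0008 0.0818] [-0.0223  0.0601]
```

View pics/side7.png

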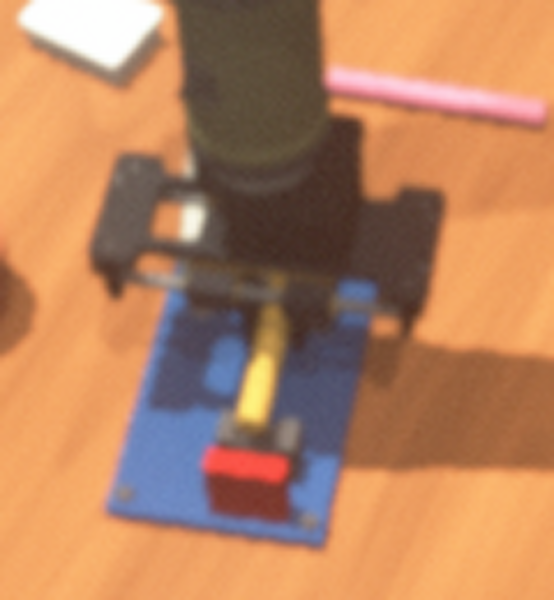

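The rod is above the saddles and in line with the V, in the side view running from about (270,330) to (253,415). It is about 12 mm short of the stop, so I'll back it off 2–3 mm and lower slowly.

Request:
step_arm --rows '[[[0,0,0],[-2.5,-1,2],8],[[0,0,0],[0,0,3],8],[[0,0,0],[0,0,4],8],[[0,0,0],[0,0,3],8],[[0,0,0],[0,0,1],8],[[0,0,0],[0,0,0],8]]'

```text
time: 9.8
position: [0.5312, 0.2317, 0.0469]
tool_rot: [1.891, 2.508, 0.005]
ft_force: [0.2, 0.1, -2.9]
grip_width: 0.2
```

```bash
python3 plan.py .5302 .2334 .041 15.9
```

```text
t 9.8 pos [0.5312 0.2317 0.0469] yaw now 15.97 grip mm 17.4 F [ 0.2  0.1 -2.9] q7 -0.08
turn deg [ 0.15 -0.1   0.07] shift in current axes [ 1.9 -0.5  5.9] in target axes [ 1.9 -0.5  5.9]
```

Request:
step_arm --rows '[[[0,0,0],[0,0,2],8],[[0,0,0],[0,0,2],8],[[0,0,0],[0,0,0.5],8],[[0,0,0],[0,0,0],8]]'

```text
time: 10.13
position: [0.531, 0.2317, 0.0417]
tool_rot: [1.891, 2.508, 0.004]
ft_force: [0.2, -0.1, -2.6]
grip_width: 0.196
```

```bash
python3 plan.py .5302 .2334 .041 15.9
```

```text
t 10.13 pos [0.531  0.2317 0.0417] yaw now 15.98 grip mm 17.1 F [ 0.2 -0.1 -2.6] q7 -0.08
turn deg [ 0.13 -0.08  0.08] shift in current axes [ 1.9 -0.4  0.7] in target axes [ 1.9 -0.4  0.7]
```

Request:
step_arm --rows '[[[0,0,0],[0,0,0.8],8],[[0,0,0],[0,0,0.5],8],[[0,0,0],[0,0,0],8]]'

```text
time: 10.38
position: [0.5311, 0.2318, 0.0404]
tool_rot: [1.891, 2.509, 0.004]
ft_force: [0.2, -0.2, -2.6]
grip_width: 0.2
```

```bash
python3 plan.py .5302 .2334 .04 15.9
```

```text
t 10.38 pos [0.5311 0.2318 0.0404] yaw now 15.98 grip mm 17.4 F [ 0.2 -0.2 -2.6] q7 -0.08
turn deg [ 0.14 -0.09  0.08] shift in current axes [ 1.8 -0.4  0.4] in target axes [ 1.8 -0.4  0.4]
```

Request:
step_arm --rows '[[[0,0,0],[0,0,0.7],8],[[0,0,0],[0,0,0.3],8],[[0,0,0],[0,0,0],8]]'

```text
time: 10.63
position: [0.5311, 0.2319, 0.0402]
tool_rot: [-1.891, -2.509, -0.005]
ft_force: [-0.5, -0.7, -0.9]
grip_width: 0.194
```

```bash
python3 plan.py .5302 .2334 .04 15.9; python3 snap.py 8 130,230,110,230 190,320,160,280; python3 bias.py 8 .5302 .2334 15.9 .045 .075
```

```text
t 10.63 pos [0.5311 0.2319 0.0402] yaw now 15.98 grip mm 16.9 F [-0.5 -0.7 -0.9] q7 -0.08
turn deg [ 0.13 -0.11  0.08] shift in current axes [ 1.7 -0.4  0.2] in target axes [ 1.7 -0.4  0.2]
TCP local [ 0.002 -0.015] rel yaw 0.5
top rod side -1 84 mean [ 0.0007 -0.0665] yaw -3.17 ends y -0.091 -0.0422 z95 0.064
top 1 few 0
top saddle -1 38 [-0.0029 -0.0541] [-0.0229 -0.0624] [ 0.0225 -0.0429]
side -1 few 4
side rod side 1 123 mean [0.001  0.0348] yaw -0.24 ends y 0.0051 0.0591 z95 0.0627
side saddle 1 75 [-0.0002  0.0523] [-0.0223  0.0407] [0.0241 0.0624]
side stop 106 [0.0009 0.083 ] [-0.0222  0.074 ]
```

View pics/side8.png

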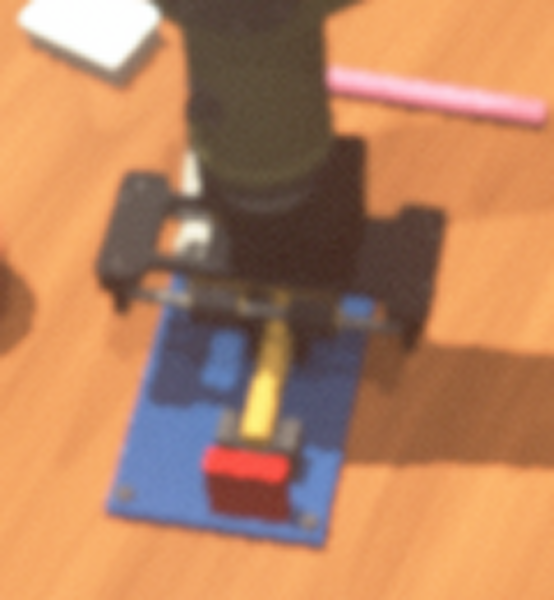

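The rod's weight is passing to the saddles, with Fz falling from -2.6 to -0.9 N. Its end is about 15 mm from the stop. I'll lower a touch more, then open gradually.

Request:
step_arm --rows '[[[0,0,0],[0,0,0.6],8],[[0,0,0],[0,0,0.3],8],[[0,0,0],[0,0,0],8]]'

```text
time: 10.98
position: [0.5311, 0.2319, 0.0401]
tool_rot: [-1.891, -2.508, -0.005]
ft_force: [-1.4, -0.3, -1.3]
grip_width: 0.198
```

```bash
python3 plan.py .5302 .2334 .04 15.9
```

```text
t 10.98 pos [0.5311 0.2319 0.0401] yaw now 15.98 grip mm 17.2 F [-1.4 -0.3 -1.3] q7 -0.08
turn deg [ 0.13 -0.12  0.08] shift in current axes [ 1.7 -0.5  0.1] in target axes [ 1.7 -0.5  0.1]
```

Request:
step_arm --rows '[[[0,0,0],[0,0,1.5],8],[[0,0,0],[0,0,1.5],8],[[0,0,0],[0,0,1],8]]'

```text
time: 11.23
position: [0.5311, 0.2319, 0.04]
tool_rot: [-1.89, -2.507, -0.005]
ft_force: [-4.4, -1.3, 5.4]
grip_width: 0.197
```

```bash
python3 plan.py .5302 .2334 .04 15.9
```

```text
t 11.23 pos [0.5311 0.2319 0.04  ] yaw now 15.97 grip mm 17.1 F [-4.4 -1.3  5.4] q7 -0.07
turn deg [ 0.07 -0.2   0.07] shift in current axes [ 1.7 -0.5  0. ] in target axes [ 1.7 -0.5  0. ]
```

Request:
step_arm --rows '[[[0,0,0],[0,-0.7,0.3],8],[[0,0,0],[0,-0.3,0.3],8],[[0,0,0],[0,0,0.2],8]]' --grip_force 5

```text
time: 11.48
position: [0.5308, 0.2318, 0.0395]
tool_rot: [-1.891, -2.507, -0.007]
ft_force: [-2.9, -0.8, 4.2]
grip_width: 0.2
```

```bash
python3 plan.py .5302 .2334 .04 15.9
```

```text
t 11.48 pos [0.5308 0.2318 0.0395] yaw now 15.96 grip mm 17.4 F [-2.9 -0.8  4.2] q7 -0.07
turn deg [ 0.17 -0.21  0.06] shift in current axes [ 1.7 -0.1 -0.5] in target axes [ 1.7 -0.1 -0.5]
```

Request:
step_arm --rows '[[[0,0,0],[0,0,0],20],[[0,0,0],[0,0,0],24],[[0,0,0],[0,0,0],30],[[0,0,0],[0,0,0],36],[[0,0,0],[0,0,0],36],[[0,0,0],[0,0,0],36],[[0,0,0],[0,0,0],36]]'

```text
time: 12.07
position: [0.5323, 0.2326, 0.0391]
tool_rot: [1.89, 2.508, 0.012]
ft_force: [0.5, 0.4, -0.3]
grip_width: 0.408
```

```bash
python3 plan.py .5302 .2334 .04 15.9; python3 snap.py 9 130,230,110,230 190,320,160,280; python3 bias.py 9 .5302 .2334 15.9 .045 .075
```

```text
t 12.07 pos [0.5323 0.2326 0.0391] yaw now 15.98 grip mm 35.5 F [ 0.5  0.4 -0.3] q7 -0.07
turn deg [ 0.37 -0.22  0.08] shift in current axes [ 1.3 -1.8 -0.9] in target axes [ 1.3 -1.8 -0.9]
TCP local [ 0.002 -0.015] rel yaw 0.5
top rod side -1 85 mean [-0.0005 -0.0657] yaw -2.62 ends y -0.0911 -0.0418 z95 0.0641
top 1 few 0
top saddle -1 40 [-0.0016 -0.0546] [-0.0227 -0.0695] [ 0.0223 -0.0431]
side -1 few 5
side rod side 1 121 mean [0.0003 0.0353] yaw -1.42 ends y 0.0051 0.0595 z95 0.0613
side saddle -1 5 [ 0.0208 -0.0434] [ 0.0178 -0.0444] [ 0.0231 -0.0425]
side saddle 1 74 [-0.0002  0.0526] [-0.0221  0.0401] [0.0233 0.0637]
side stop 105 [0.001 0.083] [-0.0225  0.073 ]
```

View pics/side9.png

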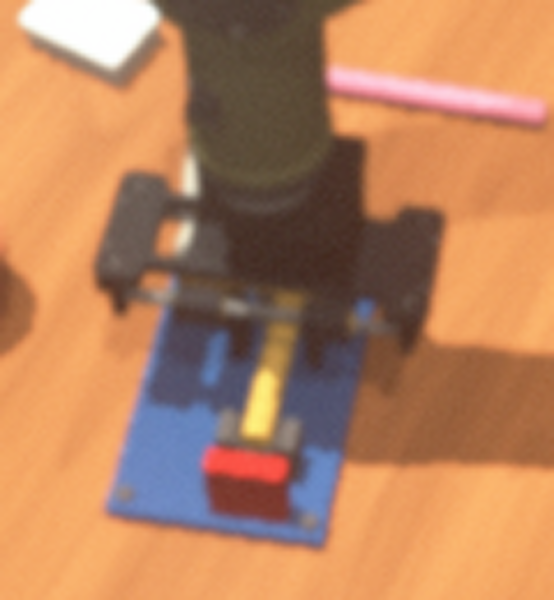

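The rod was let go and lies in both saddles, its end about 15 mm from the red stop. In the side view it meets the near saddle at (258,430). To slide it, I'll close lightly with the jaws centred and guide it along +y. The grip is weak enough to slip once the rod reaches the stop.

Request:
step_arm --rows '[[[0.3,0,0],[0,-1.6,-0.8],28],[[0,0,0],[0,0,0],24],[[0,0,0],[0,0,0],20],[[0,0,0],[0,0,0],16],[[0,0,0],[0,0,0],12],[[0,0,0],[0,0,0],12],[[0,0,0],[0,0,0],12]]' --grip_force 6

```text
time: 12.75
position: [0.5302, 0.232, 0.0401]
tool_rot: [-1.889, -2.506, -0.004]
ft_force: [0.9, -0.6, -0.7]
grip_width: 0.204
```

```bash
python3 plan.py .5270 .2478 .04 15.9
```

```text
t 12.75 pos [0.5302 0.232  0.0401] yaw now 15.97 grip mm 17.7 F [ 0.9 -0.6 -0.7] q7 -0.07
turn deg [-0.01 -0.23  0.07] shift in current axes [16.1  1.2  0.1] in target axes [16.1  1.2  0.1]
```

Request:
step_arm --rows '[[[0,0,0],[2,0,0],12],[[0,0,0],[2.5,0,0],12],[[0,0,0],[2.5,0,0],12],[[0,0,0],[2,0,0],12],[[0,0,0],[1.5,0,0],12],[[0,0,0],[0,0,0],12]]'

```text
time: 13.25
position: [0.5283, 0.2389, 0.04]
tool_rot: [1.894, 2.506, -0.002]
ft_force: [-0.0, -2.4, 1.1]
grip_width: 0.203
```

```bash
python3 plan.py .5270 .2478 .04 15.9
```

```text
t 13.25 pos [0.5283 0.2389 0.04  ] yaw now 15.82 grip mm 17.6 F [-0.  -2.4  1.1] q7 -0.09
turn deg [-0.03  0.05 -0.08] shift in current axes [8.9 1.2 0. ] in target axes [8.9 1.2 0. ]
```

Moved about 7 mm, with a drag of about 2.4 N. I'll continue.

Request:
step_arm --rows '[[[0,0,0],[2.5,0,0],12],[[0,0,0],[2.5,0,0],12],[[0,0,0],[2.5,0,0],12],[[0,0,0],[1.5,0,0],12],[[0,0,0],[1,0,0],12]]'

```text
time: 13.67
position: [0.5258, 0.2479, 0.04]
tool_rot: [1.894, 2.504, -0.004]
ft_force: [1.3, -7.9, 2.5]
grip_width: 0.205
```

```bash
python3 plan.py .5270 .2478 .04 15.9; python3 snap.py 10 130,230,110,230 190,320,160,280; python3 bias.py 10 .5302 .2334 15.9 .045 .075
```

```text
t 13.67 pos [0.5258 0.2479 0.04  ] yaw now 15.79 grip mm 17.8 F [ 1.3 -7.9  2.5] q7 -0.11
turn deg [-0.04  0.18 -0.11] shift in current axes [-0.4  1.1  0. ] in target axes [-0.4  1.1  0. ]
TCP local [ 0.002 -0.015] rel yaw 0.5
top rod side -1 70 mean [-0.0006 -0.0557] yaw -1.11 ends y -0.075 -0.0359 z95 0.0625
top 1 few 0
top saddle -1 57 [-0.0035 -0.0523] [-0.0239 -0.0698] [ 0.0225 -0.0409]
side -1 few 0
side rod side 1 137 mean [0.0003 0.0384] yaw 0.84 ends y 0.0053 0.0688 z95 0.0619
side saddle 1 67 [-0.0004  0.0521] [-0.0226  0.0407] [0.0237 0.0629]
side stop 106 [0.0005 0.0825] [-0.0225  0.0635]
```

Request:
step_arm --rows '[[[0,0,0],[2,0,0],12],[[0,0,0],[1.5,0,0],12],[[0,0,0],[1,0,0],12],[[0,0,0],[0,0,0],12]]'

```text
time: 14.1
position: [0.5258, 0.2478, 0.04]
tool_rot: [1.897, 2.498, -0.009]
ft_force: [0.0, -1.8, -0.1]
grip_width: 0.207
```

```bash
python3 plan.py .5270 .2478 .04 15.9; python3 snap.py 11 130,230,110,230 190,320,160,280; python3 bias.py 11 .5302 .2334 15.9 .045 .075
```

```text
t 14.1 pos [0.5258 0.2478 0.04  ] yaw now 15.58 grip mm 18.0 F [ 0.  -1.8 -0.1] q7 -0.12
turn deg [-0.09  0.45 -0.32] shift in current axes [-0.4  1.1  0. ] in target axes [-0.4  1.1  0. ]
TCP local [ 0.002 -0.015] rel yaw 0.5
top rod side -1 73 mean [-0.0007 -0.0547] yaw -0.25 ends y -0.0751 -0.0355 z95 0.0641
top 1 few 0
top saddle -1 56 [-0.003  -0.0524] [-0.0235 -0.0694] [ 0.0214 -0.0411]
side -1 few 0
side rod side 1 135 mean [0.0004 0.0391] yaw 0.55 ends y 0.0064 0.0696 z95 0.0607
side saddle 1 67 [-0.0003  0.0515] [-0.0221  0.0367] [0.0236 0.0617]
side stop 107 [0.001  0.0825] [-0.0221  0.0635]
```

View pics/side11.png

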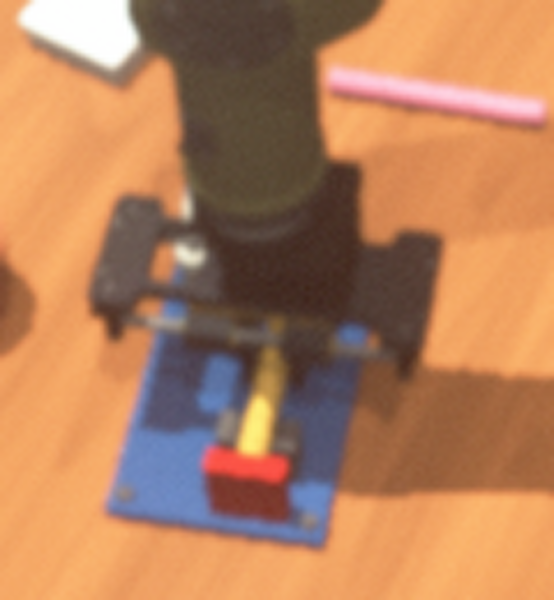

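The rod end now sits right behind the red stop at (255,450). Further push gave no advance (TCP y held at 0.2478) and the force had peaked at 7.9 N. I'll release and lift.

Request:
step_arm --rows '[[[0,0,0],[0.3,0,0],20],[[0,0,0],[0,0,0],24],[[0,0,0],[0,0,0],30],[[0,0,0],[0,0,0],36],[[0,0,0],[0,0,0],40],[[0,0,0],[0,0,0],40],[[0,0,0],[0,0,-8],40],[[0,0,0],[0,0,-20],40],[[0,0,0],[0,0,-30],40],[[0,0,0],[0,0,-35],40],[[0,0,0],[0,0,-30],40],[[0,0,0],[0,0,-15],40]]'

```text
time: 15.2
position: [0.5199, 0.2541, 0.1803]
tool_rot: [-1.89, -2.504, 0.017]
ft_force: [0.4, 0.4, -0.5]
grip_width: 0.457
```

```bash
python3 - <<'E'
import numpy as np
a=np.radians(15.4);R=np.array([[np.cos(a),-np.sin(a)],[np.sin(a),np.cos(a)]]);h=np.array([.5243,.2473])+R@[.002,0]
for k in(-.183,1.57):
    p=np.array([.06-.08*np.sin(k),-.052-.08*np.cos(k)]);print(k,p,h+R@p,"tool y yaw",15.4+np.degrees(-k))
E
python3 plan.py .631 .142 .12 26
```

```text
-0.183 [ 0.07455842 -0.13066417] [0.6328083  0.14165783] tool y yaw 25.885127650894063
1.57 [-0.01999997 -0.05206371] [0.52077214 0.19232562] tool y yaw -74.55437383553924
t 15.2 pos [0.5199 0.2541 0.1803] yaw now 15.89 grip mm 39.7 F [ 0.4  0.4 -0.5] q7 -0.17
turn deg [ -0.66   0.13 -10.1 ] shift in current axes [-138.1   76.8   59.9] in target axes [-149.5   50.7   60.3]
```

Request:
step_arm --rows '[[[0,0,-2],[-20,11,0],40],[[0,0,-2],[-28,15,0],40],[[0,0,-2],[-30,14,0],40],[[0,0,-2],[-30,12,0],40],[[0,0,-2],[-20,7,0],40],[[0,0,0],[-5,2,0],40],[[0,0,0],[0,0,0],40],[[0,0,0],[0,0,0],40]]'

```text
time: 15.87
position: [0.63, 0.1523, 0.1936]
tool_rot: [1.648, 2.673, 0.011]
ft_force: [0.1, -0.1, 0.3]
grip_width: 0.465
```

```bash
python3 plan.py .6328 .1417 .14 26; python3 snap.py 12 130,230,110,230 190,320,160,280; python3 bias.py 12 .5258 .2478 15.9 .045 .075
python3 - <<'E'
from h import *
h=np.array([.5262,.2478]);a=np.radians(15.4);A=np.array([[np.cos(a),-np.sin(a)],[np.sin(a),np.cos(a)]])
for n in("top","side"):
    d=pickle.load(open(n+"12.pkl","rb"));g=np.argwhere(d["range_z"]>0)[:,::-1];P=bydepth(d,g);L=(P[:,:2]-h)@A
    k=(P[:,2]>.085)&(P[:,2]<.118)&(np.hypot(L[:,0]-.06,L[:,1]+.052)<.11)
    if k.sum(): print(n,k.sum(),P[k].mean(0),P[k].max(0))
E
```

```text
t 15.87 pos [0.63   0.1523 0.1936] yaw now 26.68 grip mm 40.4 F [ 0.1 -0.1  0.3] q7 0.29
turn deg [ 0.38 -0.15  0.68] shift in current axes [-10.8  -2.6  53.6] in target axes [-10.7  -2.1  53.6]
TCP local [0.0016 0.0001] rel yaw 0.5
top -1 few 0
top rod side 1 46 mean [-0.0005  0.063 ] yaw 5.04 ends y 0.0503 0.076 z95 0.063
top saddle 1 28 [0.0041 0.0588] [-0.0228  0.0511] [0.0229 0.0643]
top stop 69 [-0.0001  0.0817] [-0.0226  0.0609]
side rod side -1 104 mean [-0.0002 -0.0457] yaw 0.57 ends y -0.0737 -0.0203 z95 0.0621
side rod side 1 102 mean [-0.0002  0.0457] yaw -3.0 ends y 0.0203 0.0705 z95 0.0615
side saddle -1 67 [-0.0002 -0.051 ] [-0.0226 -0.0644] [ 0.0233 -0.0419]
side saddle 1 70 [-0.0001  0.0521] [-0.0219  0.0407] [0.0237 0.0644]
side stop 112 [0.0013 0.0824] [-0.022   0.0602]
side 51 [0.6296264  0.1446978  0.10199847] [0.63715589 0.15025918 0.11471518]
```

View pics/side12.png

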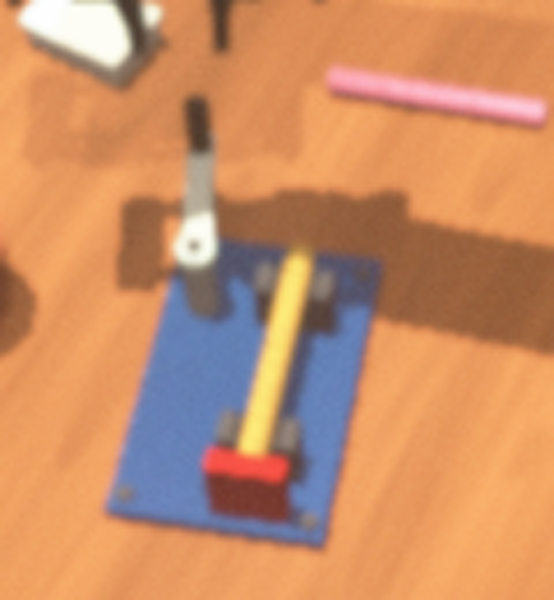

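View pics/top12.png

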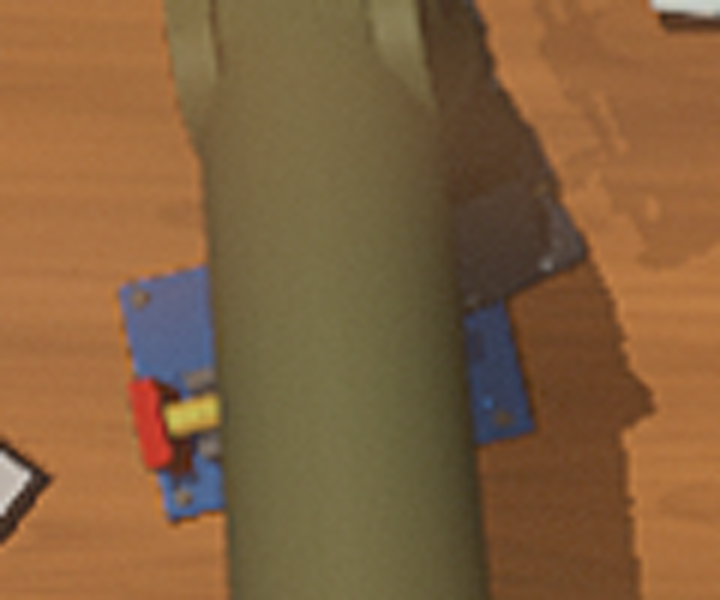

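The rod lies in both saddles, in the side view from (300,255) to (253,450), with its end at the stop. The keeper pin is at (197,115) and the open fingers are still above and behind it. I'll move over the pin.

Request:
step_arm --rows '[[[0.3,0,0.5],[-11.5,-2.5,10],40],[[0,0,0],[0,0,20],40],[[0,0,0],[0,0,20],40],[[0,0,0],[0,0,5],40],[[0,0,0],[0,0,0],40],[[0,0,0],[0,0,0],40]]'

```text
time: 16.47
position: [0.6288, 0.1475, 0.1354]
tool_rot: [-1.645, -2.67, -0.006]
ft_force: [-0.2, -0.1, 0.1]
grip_width: 0.459
```

```bash
python3 plan.py .632 .1405 .085 26; python3 snap.py 13 130,230,110,230 190,320,160,280
```

```text
t 16.47 pos [0.6288 0.1475 0.1354] yaw now 26.74 grip mm 39.9 F [-0.2 -0.1  0.1] q7 0.31
turn deg [ 0.01 -0.38  0.74] shift in current axes [-8.1 -0.4 50.4] in target axes [-7.7 -0.2 50.4]
```

View pics/side13.png

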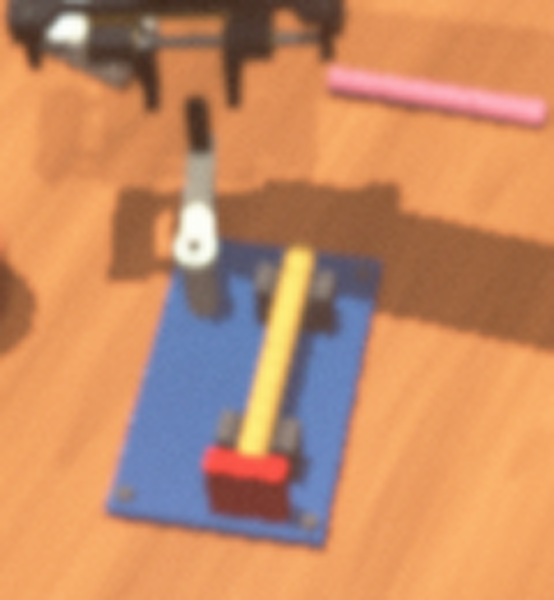

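The fingertips, at (152,100) and (233,100), straddle the pin at (197,110).

Request:
step_arm --rows '[[[0,-0.3,0.7],[-6,-0.4,0],40],[[0,0,0],[-2,0,6],40],[[0,0,0],[0,0,12],40],[[0,0,0],[0,0,14],40],[[0,0,0],[0,0,8],40],[[0,0,0],[0,0,2],40],[[0,0,0],[0,0,0],40]]'

```text
time: 17.15
position: [0.6359, 0.1395, 0.0944]
tool_rot: [1.664, 2.658, 0.011]
ft_force: [0.1, 0.3, 0.0]
grip_width: 0.458
```

```bash
python3 plan.py .632 .1405 .086 26; python3 snap.py 14 130,230,110,230 190,320,160,280
```

```text
t 17.15 pos [0.6359 0.1395 0.0944] yaw now 25.91 grip mm 39.8 F [0.1 0.3 0. ] q7 0.32
turn deg [ 0.5   0.04 -0.09] shift in current axes [ 2.6 -3.2  8.4] in target axes [ 2.6 -3.1  8.4]
```

View pics/side14.png

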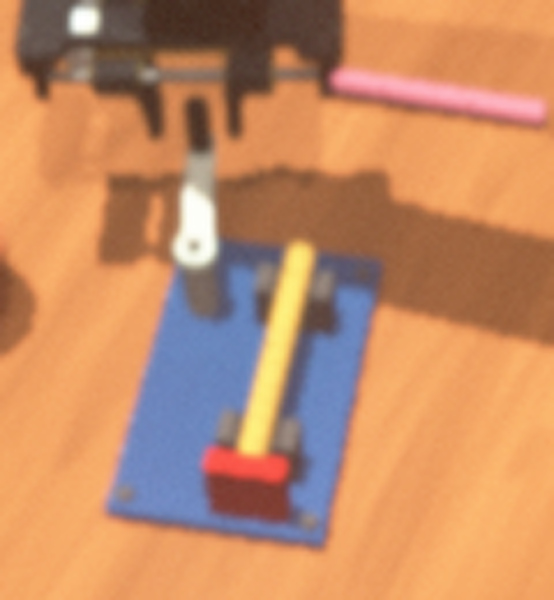

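Request:
step_arm --rows '[[[0.4,0,0],[2,-2.8,3],40],[[0,0,0],[0,0,3.5],34],[[0,0,0],[0,0,1.5],28],[[0,0,0],[0,0,0],24],[[0,0,0],[0,0,0],21],[[0,0,0],[0,0,0],21],[[0,0,0],[0,0,0],21]]' --grip_force 5

```text
time: 17.83
position: [0.6341, 0.1411, 0.0888]
tool_rot: [1.664, 2.66, 0.007]
ft_force: [0.3, 0.1, 0.3]
grip_width: 0.248
```

```bash
python3 plan.py .632 .1405 .085 26; python3 snap.py 15 130,230,110,230 190,320,160,280
```

```text
t 17.83 pos [0.6341 0.1411 0.0888] yaw now 25.95 grip mm 21.6 F [0.3 0.1 0.3] q7 0.32
turn deg [ 0.34  0.07 -0.05] shift in current axes [ 0.4 -2.1  3.8] in target axes [ 0.4 -2.1  3.8]
```

View pics/side15.png

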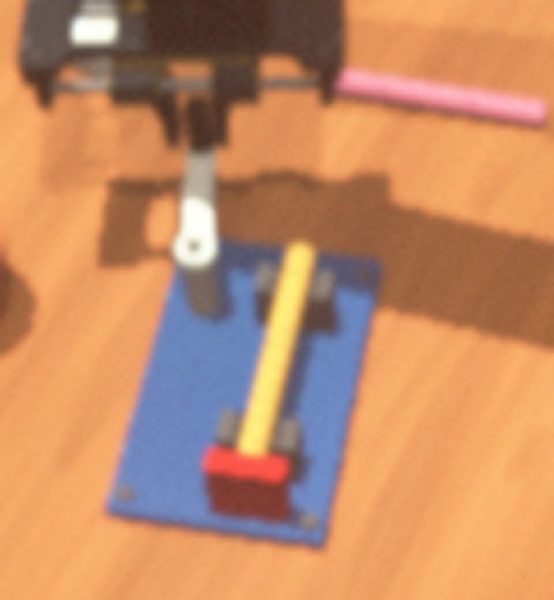

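The pin is between the fingertips at about (200,125). I'll swing along the arc, turning the tool with it.

```bash
cat > arc.py <<'E'
import numpy as np
from scipy.spatial.transform import Rotation as Ro
from bench import status
s=status.get_state();R=Ro.from_rotvec(s["tool_rot"]);M=R.as_matrix();p=s["position"]
a=np.radians(15.4);A=np.array([[np.cos(a),-np.sin(a)],[np.sin(a),np.cos(a)]]);h=np.array([.5262,.2478])
L=(p[:2]-h)@A-[.06,-.052];k=np.arctan2(-L[0],-L[1])
yaw=np.degrees(np.arctan2(M[1,1],M[0,1]));want=15.4-np.degrees(k)
print("t",round(s["time"],2),"angle",k.round(3),"deg left",np.degrees(1.5708-k).round(1),"r mm",(1000*np.hypot(*L)).round(1),"yaw",yaw.round(1),"turn needed",((yaw-want+180)%360-180).round(2),"z",p[2].round(4),"F tool",R.inv().apply(s["ft_force"]).round(1),"M",s["torque"].round(2),"tilt",(np.degrees(np.arcsin(M[2,:2]))).round(2),"grip",(87*s["grip_width"]).round(1),"q7",s["joint_positions"][6].round(2))
E
python3 arc.py
```

```text
Traceback (most recent call last):
  File "arc.py", line 8, in <module>
    print("t",round(s["time"],2),"angle",k.round(3),"deg left",np.degrees(1.5708-k).round(1),"r mm",(1000*np.hypot(*L)).round(1),"yaw",yaw.round(1),"turn needed",((yaw-want+180)%360-180).round(2),"z",p[2].round(4),"F tool",R.inv().apply(s["ft_force"]).round(1),"M",s["torque"].round(2),"tilt",(np.degrees(np.arcsin(M[2,:2]))).round(2),"grip",(87*s["grip_width"]).round(1),"q7",s["joint_positions"][6].round(2))
                                                                                                                                                                                                                                                                                                                                                      ^^^^^^^^^^^^^^^^^^^^^^^^^^
AttributeError: 'float' object has no attribute 'round'
```

Request:
step_arm --rows '[[[0,0,0],[0,-2,2],21],[[0,0,3],[0,-4,1],21],[[0,0,4],[0.2,-5.6,0],21],[[0,0,4],[0.2,-5.6,0],21],[[0,0,4],[0.2,-5.6,0],21]]'

```text
time: 18.35
position: [0.6136, 0.1338, 0.0858]
tool_rot: [2.008, 2.409, 0.013]
ft_force: [0.4, 0.1, 0.7]
grip_width: 0.243
```

```bash
python3 arc.py
```

```text
Traceback (most recent call last):
  File "arc.py", line 8, in <module>
    print("t",round(s["time"],2),"angle",k.round(3),"deg left",np.degrees(1.5708-k).round(1),"r mm",(1000*np.hypot(*L)).round(1),"yaw",yaw.round(1),"turn needed",((yaw-want+180)%360-180).round(2),"z",p[2].round(4),"F tool",R.inv().apply(s["ft_force"]).round(1),"M",s["torque"].round(2),"tilt",(np.degrees(np.arcsin(M[2,:2]))).round(2),"grip",(87*s["grip_width"]).round(1),"q7",s["joint_positions"][6].round(2))
                                                                                                                                                                                                                                                                                                                                                      ^^^^^^^^^^^^^^^^^^^^^^^^^^
AttributeError: 'float' object has no attribute 'round'
```

```bash
sed -i 's/(87\*s\["grip_width"\]).round(1)/round(87*s["grip_width"],1)/' arc.py; python3 arc.py; python3 snap.py 16 130,230,110,230 190,320,160,280
```

```text
t 18.35 angle 0.074 deg left 85.7 r mm 81.3 yaw 10.4 turn needed -0.76 z 0.0858 F tool [ 0.   0.4 -0.7] M [-0.02 -0.03  0.  ] tilt [0.07 0.56] grip 21.1 q7 0.06
```

View pics/side16.png

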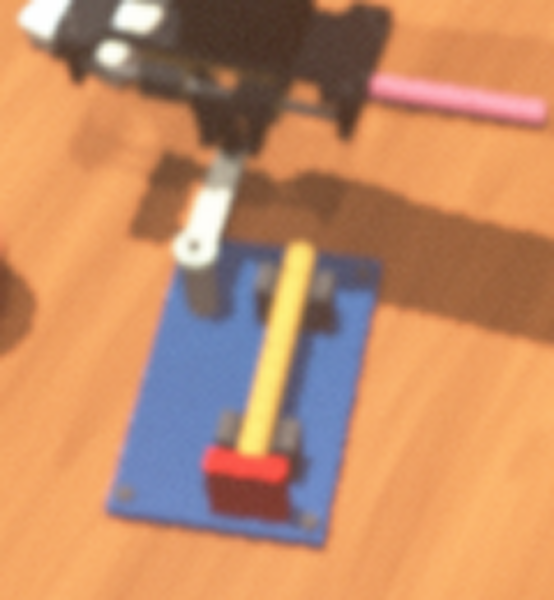

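The keeper is turning with the fingers: the bar now runs from (195,245) to (230,155), and the radius holds at 81 mm. I'll continue.

Request:
step_arm --rows '[[[0,0,3.5],[0.4,-5.6,0],21],[[0,0,4],[0.4,-5.6,0],21],[[0,0,4],[0.3,-5.6,0],21],[[0,0,4],[0.3,-5.6,0],21],[[0,0,4],[0.3,-5.6,0],21],[[0,0,4],[0.3,-5.6,0],21]]'

```text
time: 18.95
position: [0.5818, 0.1342, 0.0859]
tool_rot: [2.456, 1.948, 0.019]
ft_force: [0.6, -0.6, 0.4]
grip_width: 0.24
```

```bash
python3 arc.py
```

```text
t 18.95 angle 0.469 deg left 63.1 r mm 81.0 yaw -13.2 turn needed -1.69 z 0.0859 F tool [-0.4  0.7 -0.4] M [-0.15 -0.01  0.  ] tilt [0.29 0.75] grip 20.8 q7 -0.36
```

Request:
step_arm --rows '[[[0,0,3],[0.4,-5.6,0],21],[[0,0,3.5],[0.4,-5.6,0],21],[[0,0,4],[0.3,-5.6,0],21],[[0,0,4],[0.3,-5.6,0],21],[[0,0,4],[0.3,-5.6,0],21],[[0,0,4],[0.3,-5.6,0],21],[[0,0,4],[0.3,-5.6,0],21]]'

```text
time: 19.53
position: [0.5486, 0.15, 0.0859]
tool_rot: [2.841, 1.32, 0.025]
ft_force: [0.4, -0.1, 0.3]
grip_width: 0.24
```

```bash
python3 arc.py; python3 snap.py 17 130,230,110,230 190,320,160,280
```

```text
t 19.53 angle 0.928 deg left 36.8 r mm 80.5 yaw -40.2 turn needed -2.41 z 0.0859 F tool [ 0.1  0.4 -0.3] M [-0.31  0.09  0.02] tilt [0.62 0.84] grip 20.9 q7 -0.88
```

View pics/side17.png

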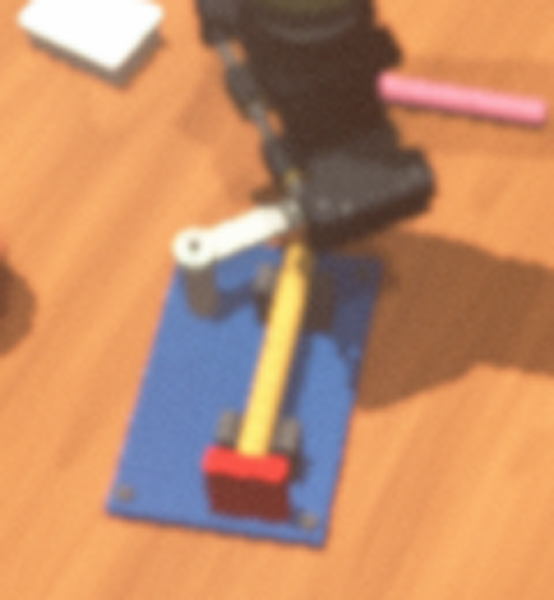

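The keeper is past halfway, its bar running from (195,245) to (285,210), and the rod is undisturbed.

Request:
step_arm --rows '[[[0,0,3],[0.4,-5.6,0],21],[[0,0,3],[0.4,-5.6,0],21],[[0,0,3.5],[0.3,-5.6,0],21],[[0,0,4],[0.3,-5.6,0],21],[[0,0,4],[0.3,-5.6,0],21],[[0,0,3.5],[0.3,-5,0],21],[[0,0,2.5],[0.3,-3,0],21]]'

```text
time: 20.22
position: [0.529, 0.176, 0.0858]
tool_rot: [3.047, 0.728, 0.03]
ft_force: [0.3, -1.3, 1.0]
grip_width: 0.24
```

```bash
python3 arc.py
```

```text
t 20.22 angle 1.34 deg left 13.2 r mm 78.4 yaw -63.1 turn needed -1.75 z 0.0858 F tool [-0.3  1.3 -1. ] M [-0.18  0.16  0.01] tilt [0.94 0.74] grip 20.9 q7 -1.34
```

Request:
step_arm --rows '[[[0,0,2],[-0.3,-4,0],21],[[0,0,3],[-0.3,-4.5,0],21],[[0,0,3],[0,-4.5,0],21],[[0,0,2],[0,-3,0],21],[[0,0,1],[0,-2,0],21],[[0,0,0],[0,-1,0],21]]'

```text
time: 20.72
position: [0.5232, 0.1919, 0.0858]
tool_rot: [3.099, 0.448, 0.033]
ft_force: [0.0, -1.2, -0.5]
grip_width: 0.243
```

```bash
python3 arc.py
```

```text
t 20.72 angle 1.557 deg left 0.8 r mm 77.8 yaw -73.6 turn needed 0.28 z 0.0858 F tool [-0.3  1.1  0.6] M [-0.22  0.23  0.02] tilt [1.1  0.73] grip 21.2 q7 -1.55
```

Slowly on to the limit, watching the force.

Request:
step_arm --rows '[[[0,0,0.5],[0,-2,0],21],[[0,0,0.5],[0,-2,0],21],[[0,0,0],[0,-1.5,0],21],[[0,0,0],[0,-1,0],21]]'

```text
time: 21.05
position: [0.5224, 0.195, 0.0856]
tool_rot: [3.099, 0.423, 0.033]
ft_force: [0.2, -3.3, 0.5]
grip_width: 0.243
```

```bash
python3 arc.py
```

```text
t 21.05 angle 1.598 deg left -1.6 r mm 77.7 yaw -74.4 turn needed 1.72 z 0.0856 F tool [-0.7  3.3 -0.4] M [-0.68  0.15 -0.03] tilt [1.08 0.96] grip 21.1 q7 -1.58
```

Request:
step_arm --rows '[[[0,0,0],[0,-2,0],21],[[0,0,0],[0,-2,0],21],[[0,0,0],[0,-1.5,0],21]]'

```text
time: 21.3
position: [0.5225, 0.1951, 0.0856]
tool_rot: [3.093, 0.419, 0.034]
ft_force: [1.6, -3.9, 0.2]
grip_width: 0.241
```

```bash
python3 arc.py
```

```text
t 21.3 angle 1.598 deg left -1.6 r mm 77.6 yaw -74.6 turn needed 1.59 z 0.0856 F tool [ 0.5  4.2 -0.1] M [-0.93  0.   -0.01] tilt [1.06 1.32] grip 21.0 q7 -1.59
```

The keeper is at its limit: the position no longer advances (1.598 with the 1.8° finger lead) and the force is 4 N. I'll open, lift clear and look.

Request:
step_arm --rows '[[[0,0,0],[0,0,0],26],[[0,0,0],[0,0,0],32],[[0,0,0],[0,0,0],36],[[0,0,0],[0,0,0],36],[[0,0,0],[0,0,-5],36],[[0,0,0],[0,0,-15],36],[[0,0,0],[0,0,-25],36],[[0,0,0],[0,0,-30],36],[[0,0,0],[0,0,-30],36],[[0,0,0],[0,0,-25],36],[[0,0,0],[0,0,-10],36]]'

```text
time: 22.22
position: [0.515, 0.2025, 0.2296]
tool_rot: [3.096, 0.427, 0.023]
ft_force: [0.1, 0.6, 0.6]
grip_width: 0.414
```

```bash
python3 arc.py; python3 snap.py 18 130,230,110,230 190,320,160,280
```

```text
t 22.22 angle 1.707 deg left -7.8 r mm 83.6 yaw -74.3 turn needed 8.11 z 0.2296 F tool [ 0.3 -0.6 -0.6] M [-0.05  0.1   0.  ] tilt [0.72 1.02] grip 36.0 q7 -1.67
```

View pics/side18.png

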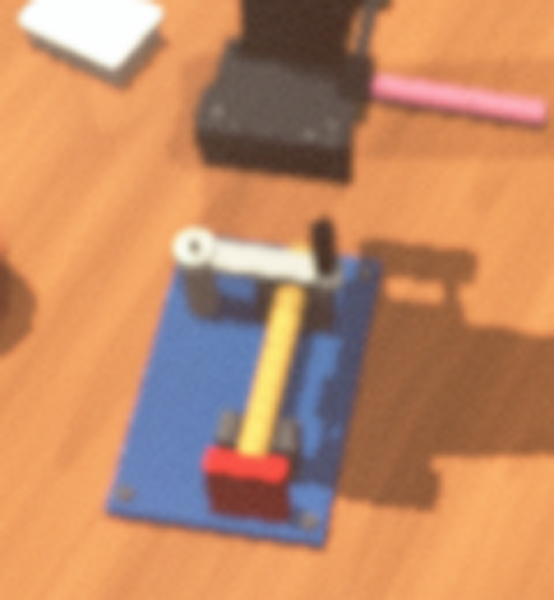

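The keeper now lies straight across the rod, bar from (195,245) to (325,265) and pin at (322,245). I'll move aside for a full check from the top.

Request:
step_arm --rows '[[[0,0,0],[0,25,0],36],[[0,0,0],[0,38,0],36],[[0,0,0],[0,38,0],36],[[0,0,0],[0,38,0],36],[[0,0,0],[0,25,0],36],[[0,0,0],[0,8,0],36],[[0,0,0],[0,0,0],36],[[0,0,0],[0,0,0],36]]'

```text
time: 22.98
position: [0.5566, 0.0351, 0.2179]
tool_rot: [3.093, 0.441, -0.004]
ft_force: [0.7, 0.5, 0.3]
grip_width: 0.414
```

```bash
python3 snap.py 19 130,250,110,360 100,320,100,360; python3 bias.py 19 .5258 .2478 15.9 .045 .066
python3 - <<'E'
from h import *
h=np.array([.5262,.2478]);a=np.radians(15.4);A=np.array([[np.cos(a),-np.sin(a)],[np.sin(a),np.cos(a)]])
for n in("top","side"):
    d=pickle.load(open(n+"19.pkl","rb"));g=np.argwhere(d["range_z"]>0)[:,::-1];P=bydepth(d,g);C=d["frame"][g[:,1],g[:,0]];L=(P[:,:2]-h)@A
    k=(P[:,2]>.064)&(P[:,2]<.08)&(np.hypot(L[:,0]-.06,L[:,1]+.052)<.11)&(C.min(1)>120)&(C.max(1).astype(int)-C.min(1)<60)&(L[:,1]<-.02)
    Q=L[k];v=np.linalg.svd(Q-Q.mean(0))[2][0];v*=-np.sign(v[0]);print(n,"keeper",k.sum(),np.arctan2(-v[0],-v[1]).round(3),Q.mean(0).round(4))
E
```

```text
TCP local [0.0016 0.0001] rel yaw 0.5
top rod side -1 55 mean [-0.001  -0.0475] yaw 0.78 ends y -0.0751 -0.0204 z95 0.0625
top rod side 1 97 mean [-0.0002  0.0488] yaw 0.08 ends y 0.0217 0.0758 z95 0.0617
top saddle -1 9 [-0.0023 -0.0568] [-0.0179 -0.0629] [ 0.0211 -0.0392]
top saddle 1 62 [-0.0013  0.0539] [-0.0235  0.0438] [0.0227 0.0652]
top stop 71 [-0.0004  0.082 ] [-0.0234  0.0602]
side rod side -1 51 mean [-0.0001 -0.0341] yaw -7.11 ends y -0.0724 -0.0216 z95 0.0611
side rod side 1 104 mean [-0.      0.0458] yaw -1.83 ends y 0.0203 0.0709 z95 0.0617
side saddle -1 38 [ 0.     -0.0464] [-0.0227 -0.0554] [ 0.0229 -0.0422]
side saddle 1 69 [0.0001 0.0519] [-0.0225  0.0391] [0.0241 0.0629]
side stop 111 [0.0006 0.0821] [-0.0226  0.061 ]
top keeper 149 1.546 [ 0.0242 -0.0525]
side keeper 195 1.594 [ 0.0262 -0.0502]
```

View pics/top19.png

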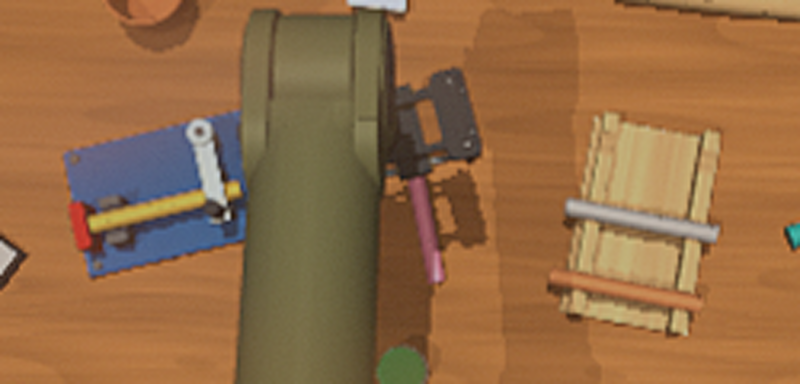

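View pics/side19.png

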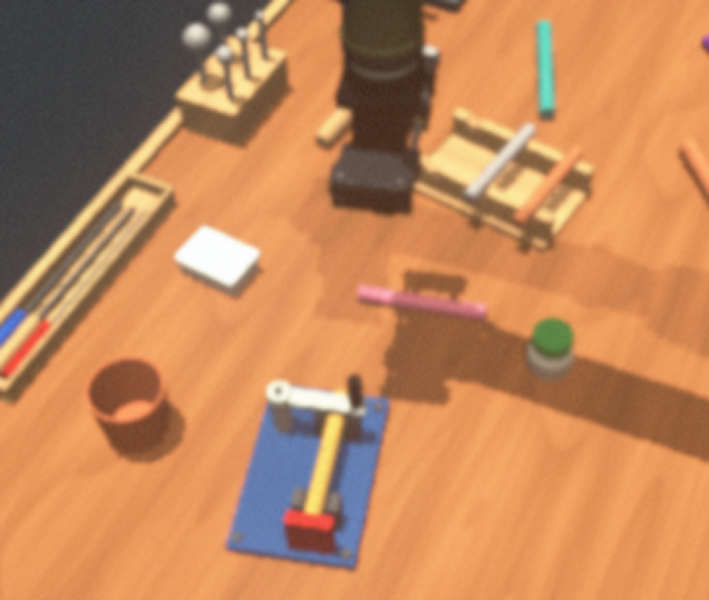

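Both views agree. In the top view the rod runs from (90,222) at the red stop to (238,190), with the keeper across it from (200,130) to (218,205). The steel and copper rods are in their notches, the other things are where they were, and the arm is clear.

```bash
python3 -c "
from bench import order
print(order.close_job())"
```

```text
the job is handed in; nothing more can be done
None
```

The job is done and handed in, at about 23 s of the 62 s allowed:

- **Placing:** I lifted the brass rod straight out of its notch and laid it in both V saddles about 15 mm short of the red stop, then let go. Contact force stayed around 5 N.
- **Sliding:** I closed the jaws on the rod again with a light 6 N grip and slid it along the V to the stop. The force rose to about 8 N and further push gave no advance. I then let go and lifted clear.
- **Keeper:** I swung it round by its pin until it would go no further, at about 4 N, and released it.

**Last checks:**
- **Rod:** The top view puts its ends at -75 and +76 mm along the V block, so it is against the stop at +75 mm. Its top is at about 61–62 mm, against 59 mm expected for a seated rod, which is within the spread of these readings.
- **Keeper:** Its angle reads 1.55 from the top view and 1.59 from the side. They disagree slightly, but their mean is 1.57, the limit.
- **Everything else:** The steel and copper rods are still in their notches, and nothing else I could see had moved. The last pictures did not show the hammer fully or the bench block in full, so those two were not checked at the end. The arm never went near either of them.

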